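# Lock the levelling jacks of the eye-test lamp and switch it on

## Task

Lock every levelling jack on the table (two or three): lay the holding spanner over the jack's square screw head with its handle between the two pins of its rest, so that the screw stays at its setting, and swing the red peg of the locknut clockwise until the nut is fully tight. Only when all are tight, turn the slotted dial on the white box a quarter turn clockwise, from the red mark to the green one, with the flat screwdriver. Finish with the spanner lying flat in the middle of its mat and the screwdriver hanging upright in its holder, and leave the other things on the table alone.

Things in the scene. Friction and masses are not known exactly. Their poses are not given: they have to be found in the camera images.
- jack_a_head (a point): Square screw head of the blue-banded jack (None if absent): 26 x 26 mm, sides along this point's x, y, 54 to 80 mm above the table, red line on top. Point on the upright screw axis, 60 mm up; axes of its base. Collar (radius 27) and rest have tops 54 mm high. Rest: 36 x 50 mm ledge 140 mm away along -x, with 2 pins (12 mm thick, tops 84 mm high) 22 mm either side of its middle.
- jack_a_peg (a point): Axis of the red round upright handle peg of the blue jack's brass locknut, 70 mm above the table. Peg 18 mm across, 36 to 88 mm high, 85 mm from the screw axis, on a level arm 12 mm thick (top 47 mm high). With nut and screw at 0 it stands 55 degrees from the head point's +x towards +y; tightening swings it clockwise from above, to and past +x. Heavy loose iron base, 30 mm high.
- jack_a_nut (a joint): Turn of this jack's locknut on its screw, rad, tightening (clockwise from above) positive. Starts loose at 0 to 0.25; hard stop, fully tight, at 1.3. Stiff: 0.32 N m, 4 N at the peg; stays where left. If the screw is not held it turns along with the nut and this value does not grow.
- jack_a_screw (a joint): Turn of this jack's screw in its base, rad, clockwise from above positive; 0 is its setting. Starts within 0.03. Turns easily (0.06 N m). With the spanner seated on it and between the pins it can turn only 0.15 to 0.22 rad.
- jack_b_head (a point): Square screw head of the yellow-banded jack (None if absent): 26 x 26 mm, sides along this point's x, y, 54 to 80 mm above the table, red line on top. Point on the upright screw axis, 60 mm up; axes of its base. Collar (radius 27) and rest have tops 54 mm high. Rest: 36 x 50 mm ledge 140 mm away along -x, with 2 pins (12 mm thick, tops 84 mm high) 22 mm either side of its middle.
- jack_b_peg (a point): Axis of the red round upright handle peg of the yellow jack's brass locknut, 70 mm above the table. Peg 18 mm across, 36 to 88 mm high, 85 mm from the screw axis, on a level arm 12 mm thick (top 47 mm high). With nut and screw at 0 it stands 55 degrees from the head point's +x towards +y; tightening swings it clockwise from above, to and past +x. Heavy loose iron base, 30 mm high.
- jack_b_nut (a joint): Turn of this jack's locknut on its screw, rad, tightening (clockwise from above) positive. Starts loose at 0 to 0.25; hard stop, fully tight, at 1.3. Stiff: 0.32 N m, 4 N at the peg; stays where left. If the screw is not held it turns along with the nut and this value does not grow.
- jack_b_screw (a joint): Turn of this jack's screw in its base, rad, clockwise from above positive; 0 is its setting. Starts within 0.03. Turns easily (0.06 N m). With the spanner seated on it and between the pins it can turn only 0.15 to 0.22 rad.
- jack_c_head (a point): Square screw head of the green-banded jack (None if absent): 26 x 26 mm, sides along this point's x, y, 54 to 80 mm above the table, red line on top. Point on the upright screw axis, 60 mm up; axes of its base. Collar (radius 27) and rest have tops 54 mm high. Rest: 36 x 50 mm ledge 140 mm away along -x, with 2 pins (12 mm thick, tops 84 mm high) 22 mm either side of its middle.
- jack_c_peg (a point): Axis of the red round upright handle peg of the green jack's brass locknut, 70 mm above the table. Peg 18 mm across, 36 to 88 mm high, 85 mm from the screw axis, on a level arm 12 mm thick (top 47 mm high). With nut and screw at 0 it stands 55 degrees from the head point's +x towards +y; tightening swings it clockwise from above, to and past +x. Heavy loose iron base, 30 mm high.
- jack_c_nut (a joint): Turn of this jack's locknut on its screw, rad, tightening (clockwise from above) positive. Starts loose at 0 to 0.25; hard stop, fully tight, at 1.3. Stiff: 0.32 N m, 4 N at the peg; stays where left. If the screw is not held it turns along with the nut and this value does not grow.
- jack_c_screw (a joint): Turn of this jack's screw in its base, rad, clockwise from above positive; 0 is its setting. Starts within 0.03. Turns easily (0.06 N m). With the spanner seated on it and between the pins it can turn only 0.15 to 0.22 rad.
- spanner_grip (a point): Centre of the upright orange grip of the loose holding spanner, 27 mm above its underside. x runs towards the open jaw, z up. Grip 50 mm long (x), 18 mm wide (y), 30 mm high, on a steel bar 12 mm thick, 22 mm wide, that ends 100 mm behind this point; balanced near this point, about 0.25 kg.
- spanner_jaw (a point): Middle of the spanner's open jaw, 91 mm from the grip along its x axis and 6 mm above its underside. A fork open towards +x, 12 mm thick (high): gap 30 mm between two prongs 12 mm wide, which reach from 20 mm behind to 21 mm ahead of this point. It fits over a jack's square head from above or from the side, this point on the screw axis.
- mat_centre (a point): Centre of the top of the flat blue-green tool mat, 260 (its x) x 170 (its y) x 4 mm, fixed to the table; the spanner starts on it and goes back on it.
- dial (a joint): Turn of the slotted dial of the switch box, rad, clockwise from above positive; starts at 0 to 0.12 (red mark), a quarter turn (1.57) is the green mark, hard stop at 1.75. Friction 0.05 N m. It stays where it is left.
- dial_top (a point): Centre of the dial at its top, on its upright axis, 58 mm above the table; axes of the fixed white switch box (120 x 90 x 45 mm). Dial black, 42 mm across. Slot 6.5 mm wide, 10 mm deep, right across it, along this point's x at dial 0 and y at 1.57. Red mark towards -x, green towards +y; yellow paint marks the slot end that starts at red.
- driver_grip (a point): Centre of the square yellow handle of the loose flat screwdriver, 108 mm above its blade tip. Handle 24 x 24 mm, 75 mm long, sides along this point's x and y; z points up, away from the blade. Blade 20 mm wide along x, 3 mm thick along y; shank 10 mm. A collar, radius 19 mm, 65 to 70 mm above the tip, hangs it in its holder. 145 mm long, 0.12 kg.
- holder_mouth (a point): Centre of the mouth of the fixed wooden screwdriver holder, 75 mm above the table. Hole 26 x 26 mm square (along this point's x and y), 67 mm deep; outside 46 mm square with a 75 mm square foot. The screwdriver's collar rests on its top.
- drops_a: Bystander: small blue eye-drop bottle; leave alone. Origin at the middle of its underside.
- drops_b: Bystander: small amber eye-drop bottle; leave alone. Origin at the middle of its underside.
- pill_carton: Bystander: white pill carton; leave alone. Origin at the middle of its underside.
- pill_carton2: Bystander: orange pill carton; leave alone. Origin at the middle of its underside.
- syrup: Bystander: amber syrup bottle; leave alone. Origin at the middle of its underside.
Mind the look-alikes: they are no part of the job. Of the things that look like the part that bears driver_grip, the larger one is meant.

How it is judged:
On the way, in this order (a step that is already met when the one before it is completed fails the run):
1. the locknut of every jack present is tight (above 1.1 rad) with its screw within 0.3 rad of its setting (value of joint each of jack_a_nut, jack_b_nut, jack_c_nut above 1.1 rad and value of joint jack_a_screw between -0.3 and 0.3 rad and value of joint jack_b_screw between -0.3 and 0.3 rad and value of joint jack_c_screw between -0.3 and 0.3 rad), for 0.2 s.
2. the dial is then turned a quarter turn (above 1.35 rad) (value of joint dial above 1.35 rad), for 0.2 s.
At the end, for the whole second after the job is handed in: Locknuts present above 1.1 rad, screws within 0.3 rad of setting, dial above 1.35 rad; spanner at rest flat on its mat, grip within 90 mm of the mat centre; screwdriver at rest upright (0.2 rad), within 20 mm of the holder mouth, grip point under 130 mm high (all of step 1 and value of joint dial above 1.35 rad and horizontal distance between spanner_grip and mat_centre below 0.09 m and angle between spanner_grip's own z axis and vertical below 0.15 rad and height (world z) of spanner_grip below 0.045 m and linear speed of each of spanner, driver below 0.02 m/s and horizontal distance between driver_grip and holder_mouth below 0.02 m and angle between driver_grip's own z axis and vertical below 0.2 rad and height (world z) of driver_grip below 0.13 m); the robot touches nothing.
It fails at once if a screw is turned away from its set height by more than 0.7 rad (value of joint any of jack_a_screw, jack_b_screw, jack_c_screw above 0.7 rad or value of joint any of jack_a_screw, jack_b_screw, jack_c_screw below -0.7 rad).
It fails at once if the dial is turned with the fingers instead of the screwdriver (contact force between the fingers and dial above 1 N).
It fails at once if a bystander is moved by more than 4 cm (distance of any of drops_a, drops_b, pill_carton, pill_carton2, syrup from where it was at the start of the episode above 0.04 m).
Of jack_a, jack_b, jack_c only 2 to 3 are there at a start; the rules pass over those that are not, and their reading is None.
At some moment in a run one of spanner may be knocked a few centimetres aside while the robot is not near it.
It also fails if it takes over 210 s, if anything falls off the work surface, if the arm or the gripper's body presses on something with over 40 N, if the wrist force passes 120 N, or if a joint passes its speed limit or range.

## Robot

A 6-joint arm with a two-finger parallel gripper is mounted at the origin on the work surface. World frame = base frame: x ahead of the robot, y to its left, z up, the work surface at z = 0. Lengths are in m, angles in rad, forces in N, time in s.
With the tool pointing down it reaches from about 0.375 to 0.9 m from the base axis. Payload 3.1 kg.
Tool frame: the origin (TCP) lies midway between the tips of the shut fingers; the grasp point (between the pads) lies 19 mm behind it; z points along the fingers, y is the direction in which the jaws open and shut (so a half turn about z gives the same grasp; the last joint's range is limited). The gripper opens to 85 mm and grips with 20 to 120 N. Pads are 22 mm wide; open, the fingers measure 114 mm over their backs; the gripper's body (76 mm by 85 mm) begins 54 mm behind the grasp point. The pads swing forward as they close: fully open they stand 13 mm farther back than shut.
Start: joints at [-1.446, 0.527, 1.433, -0, 1.181, -0.178], TCP at [0.186, -0.597, 0.231] pointing down, gripper open.
Joint ranges: [-3.08, 3.08], [-0.75, 2.2], [0.22, 2.44], [-1.43, 4.57], [0, 2.65], [-2.85, 2.85]. Speed limits (rad/s): [2.79, 2.79, 3.14, 3.14, 3.14, 3.14].

## Interface

Orientations are given as a unit quaternion [x, y, z, w].
In Python, from station import manip gives the robot as it stands. The module is installed in compiled form; this text tells all that it offers.
- The arm moves only by the tool drive_tool, never from a script. Its argument "deltas" is one flat list of numbers, 4 for each row, row after row: the shift along the tool's x, y, z in cm, then the turn about the tool's z in degrees. A call has 1 to 12 rows; each row is the pose to reach, as a shift and turn from the pose measured when the call began, along the tool's axes at that moment; what a row does not reach only later rows make up. A row lasts 1/10 s, in which the tool goes at most 50 mm and 8.59 degrees, less where a joint would pass 70% of its speed; a pose out of reach is approached as far as the arm can. A call with a gripper value outside its range is refused whole. "hand" is the finger opening in cm, from 0 to 8.54, set as the call begins (left out, the last holds). The fingers move at their own pace and stop on an object; "squeeze" is the grip in N (left out, the last holds). Time passes only in rows, so rows that repeat a pose let the fingers close. It gives the time, the measured TCP pose, the force and the opening at its end, in the units of the state.
- manip.sense(): the state, without advancing time (a new reading comes with each control period).
- manip.snapshot(name): name is "scene" or "top" or "wrist"; returns a dict with "frame" (400x640x3 uint8, red, green, blue), "depth" (400x640 float32, m along the optical axis (not along the pixel's ray), 0 where there is no reading), "fx", "fy", "cx", "cy" (pixels), "R" (3x3) and "t" (3): a world point X has camera coordinates R X + t. Camera axes: x right, y down, z forward; pixel columns grow to the right and rows downward; lengths in m; the calibration is good to about 2 mm. A picture is of the moment at which its call begins.
- manip.sign_off(): hands the job in, once; it reports no verdict.
The state is a dict: "t": time; "q": joint angles; "qd": joint speeds; "tau": joint torques, N m; "tcp_pos": TCP position; "tool_rot": TCP orientation; "force": force on the tool from outside, world axes, zero at the start; "ft_torque": the same for the moment, N m; "finger_gap": opening from 0.0 (shut) to 1.0 (fully open).
Only numpy, scipy, OpenCV 4.12 (cv2) and the standard library are available. Lean on these libraries where they do the work, as an engineer would, in place of code of your own. Each camera call takes 0.05 s, during which the arm holds its last target.

## Working session

There is one attempt and no reset: what is moved stays moved. The work goes in short steps, Python scripts to look and compute and a tool call to move; the robot and the scene stay as the last step left them, time stands still between calls to the robot, and variables do not carry over. Pictures are saved under pics/ and viewed, and the job is handed in when it is done.

Besides the shell and the picture viewer there is one more tool, called as name(argument=value, ...) on one line, values as JSON. drive_tool: Moves the arm, as the interface text tells. Its arguments: {"type":"object","properties":{"deltas":{"type":"array"},"hand":{"type":"number"},"squeeze":{"type":"number"}},"required":["deltas"]}

```bash
mkdir -p pics
cat > h.py <<'E'
import numpy as np, cv2
from station import manip
def snap(n,save=None):
    s=manip.snapshot(n)
    for k in ("R","t"): s[k]=np.array(s[k])
    if save: cv2.imwrite('pics/'+save+'.png',s["frame"][:,:,::-1])
    return s
def ray(s,u,v,z):
    d=s["R"].T@np.array([(u-s["cx"])/s["fx"],(v-s["cy"])/s["fy"],1.0]); c=-s["R"].T@s["t"]
    return c+d*(z-c[2])/d[2]
def pt(s,u,v):
    Z=s["depth"][int(round(v)),int(round(u))]
    return s["R"].T@(np.array([(u-s["cx"])/s["fx"],(v-s["cy"])/s["fy"],1.0])*Z-s["t"])
def proj(s,X):
    p=s["R"]@np.array(X)+s["t"]; return np.array([s["fx"]*p[0]/p[2]+s["cx"],s["fy"]*p[1]/p[2]+s["cy"]])
E
python3 - <<'E'
from h import *
for n in ("scene","top","wrist"):
    s=snap(n,n+"0"); np.savez('%s0.npz'%n,**s); print(n,s["fx"],-s["R"].T@s["t"],s["R"][2])
print(manip.sense())
E
```

```text
scene 460.01358224492833 [ 0.97860342 -0.73605026  0.95097892] [-0.34695727  0.63549999 -0.68975388]
top 371.67800499598764 [0.45814059 0.01269237 1.19322975] [ 0.10990001  0.02518819 -0.99362344]
wrist 280.58035619260795 [ 0.255042   -0.57473592  0.37273337] [-0.27042824 -0.08295205 -0.9591598 ]
{'t': 0.15, 'q': array([-1.44651168e+00,  5.28243398e-01,  1.43361316e+00,  1.37769023e-05,
        1.18138440e+00, -1.78502643e-01]), 'qd': array([ 0.00145504, -0.00093202, -0.00537761, -0.00130309, -0.00043353,
        0.00071761]), 'tau': array([ 6.25025041e-04, -4.42743587e+01, -1.78276277e+01, -2.32862940e-04,
        5.62890200e-03,  1.32230184e-05]), 'tcp_pos': array([ 0.1863253 , -0.5960098 ,  0.23056243]), 'tool_rot': array([ 9.88561913e-01,  1.50813343e-01,  2.87075013e-05, -8.23679171e-04]), 'force': array([-0.32978841,  0.61340339,  0.84857013]), 'ft_torque': array([-0.05133411, -0.00657118, -0.0004228 ]), 'finger_gap': 1.00114346024004}
```

View pics/top0.png

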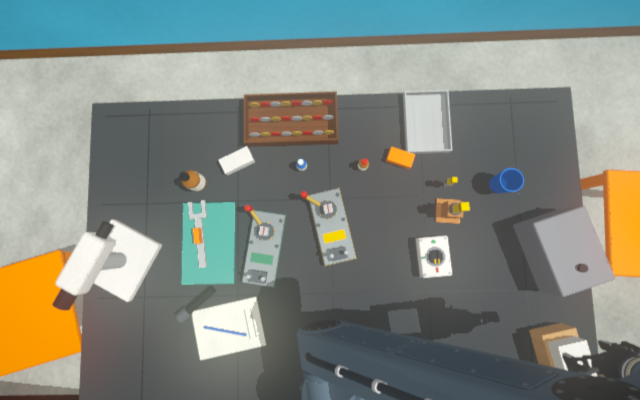

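View pics/scene0.png

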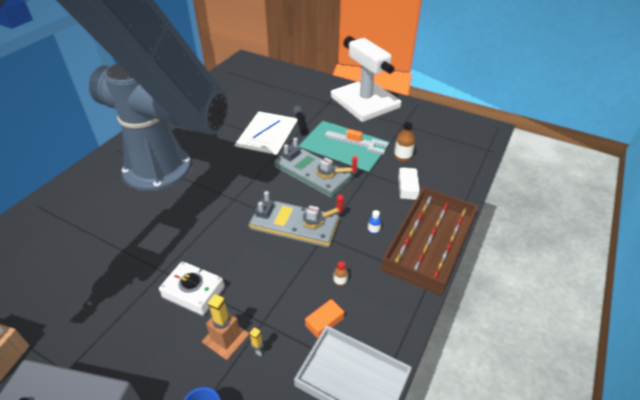

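View pics/wrist0.png

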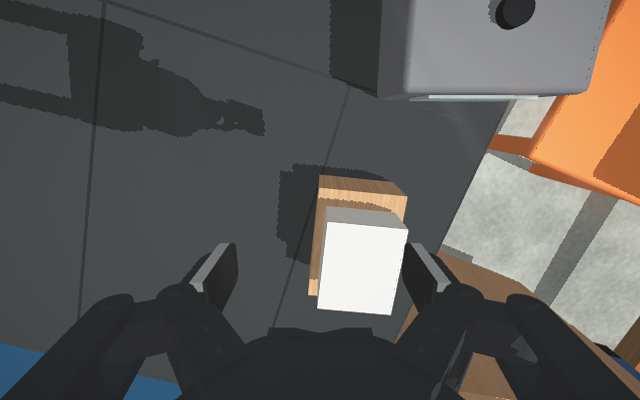

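Run:
```python
import cv2
i=cv2.imread('pics/top0.png')
cv2.imwrite('pics/c1.png',cv2.resize(i[180:300,175:365],None,fx=4.2,fy=4.2,interpolation=cv2.INTER_CUBIC))
cv2.imwrite('pics/c2.png',cv2.resize(i[160:290,400:530],None,fx=4.5,fy=4.5,interpolation=cv2.INTER_CUBIC))
```

```text
(no output)
```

View pics/c1.png

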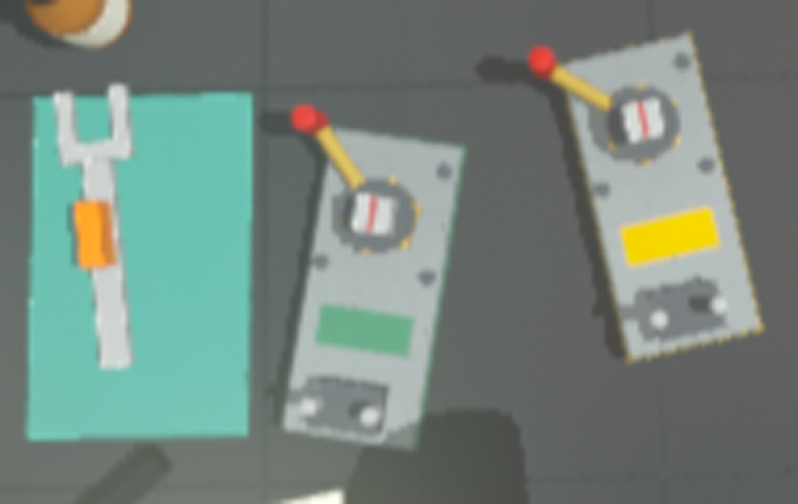

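View pics/c2.png

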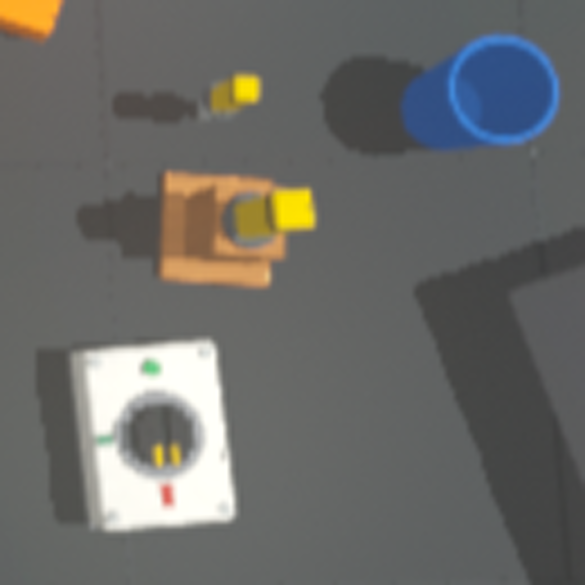

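```bash
cat > meas.py <<'E'
from h import *
def comps(s,mask,amin=4):
    n,l,st,c=cv2.connectedComponentsWithStats(mask.astype(np.uint8),connectivity=8)
    return [(c[i],st[i],l==i) for i in range(1,n) if st[i,4]>=amin]
def hsv(s): return cv2.cvtColor(s["frame"],cv2.COLOR_RGB2HSV)
E
python3 - <<'E'
from meas import *
s=dict(np.load('top0.npz')); H=hsv(s); h,sa,v=[H[...,i].astype(int) for i in range(3)]
red=((h<6)|(h>172))&(sa>140)&(v>90)
def show(n,m,z,amin=4):
    for c,st,l in comps(s,m,amin):
        if 150<c[0]<540 and 150<c[1]<300: print(n,c.round(1),st[4],'ray',ray(s,*c,z)[:2].round(4),'depth',pt(s,*c).round(3))
show('red',red,.088)
show('redline',((h<10)|(h>170))&(sa>60)&(v>90),.080)
show('orange',(h>6)&(h<18)&(sa>180)&(v>170),.042)
show('yellow',(h>=22)&(h<32)&(sa>160)&(v>120),.031)
show('green',(h>60)&(h<85)&(sa>60)&(v>60),.030)
show('teal',(h>=80)&(h<90)&(sa>100)&(v>120),.004,50)
for u,vv in [(262,208),(264,231),(340,255),(433,257)]: print(u,vv,pt(s,u,vv))
print(s['frame'][231-3:231+4,264-3:264+4].tolist()[3])
E
```

```text
red [364.2 161. ] 21 ray [ 0.698  -0.1063] depth [ 0.701 -0.108  0.073]
red [303.5 194. ] 32 ray [0.6024 0.0791] depth [0.603 0.079 0.087]
red [248.  207.9] 37 ray [0.565  0.2466] depth [0.565 0.246 0.09 ]
redline [364.3 160.8] 35 ray [ 0.7001 -0.1075] depth [ 0.702 -0.108  0.073]
redline [303.3 194.2] 48 ray [0.6029 0.0802] depth [0.602 0.08  0.087]
redline [247.8 207.9] 53 ray [0.5657 0.249 ] depth [0.565 0.247 0.09 ]
redline [327.5 207.4] 11 ray [0.561 0.008] depth [0.561 0.008 0.08 ]
redline [263.3 229.8] 11 ray [0.4984 0.2025] depth [0.498 0.202 0.083]
redline [436.8 269.7] 10 ray [ 0.3695 -0.3068] depth [ 0.367 -0.317  0.045]
orange [396.5 160.9] 61 ray [ 0.7052 -0.2122] depth [ 0.707 -0.214  0.032]
orange [402.  150.4] 5 ray [ 0.7382 -0.2309] depth [ 0.741 -0.234  0.03 ]
orange [193.8 229.2] 4 ray [0.5069 0.4268] depth [0.507 0.424 0.049]
orange [197.5 236.4] 41 ray [0.4844 0.4147] depth [0.484 0.413 0.047]
yellow [452.1 180.2] 53 ray [ 0.6409 -0.3845] depth [ 0.63  -0.362  0.097]
yellow [464.3 206.1] 82 ray [ 0.5584 -0.417 ] depth [ 0.548 -0.371  0.155]
yellow [455.9 208.1] 4
[... 574 characters left out ...]
 ray [0.507  0.3387] depth [0.508 0.347 0.001]
green [228.2 229.3] 12 ray [0.5045 0.3218] depth [0.506 0.329 0.003]
green [433.  241.3] 7 ray [ 0.4521 -0.3146] depth [ 0.452 -0.309  0.049]
green [261.2 258.2] 196 ray [0.4124 0.2183] depth [0.412 0.218 0.03 ]
teal [210.3 245.2] 3304 ray [0.4563 0.3862] depth [ 0.456  0.387 -0.   ]
teal [196.7 207.5] 68 ray [0.5787 0.4317] depth [0.579 0.432 0.004]
262 208 [ 0.57229451  0.22041794 -0.0040374 ]
264 231 [0.4947991  0.20005719 0.08161181]
340 255 [ 0.41759027 -0.02593849  0.05543414]
433 257 [ 0.40554187 -0.30359312  0.05952308]
[[213, 215, 212], [213, 197, 193], [213, 133, 127], [211, 188, 184], [210, 213, 210], [210, 215, 212], [203, 208, 206]]
```

drive_tool(deltas=[40,-29,0,0,40,-29,0,0,40,-29,0,0,40,-29,0,0,40,-29,0,0,40,-29,0,0,40,-29,0,0,40,-29,0,0,40,-29,0,0,40,-29,0,0,40,-29,0,0,40,-29,0,0], hand=8.5)

```text
t: 1.35
tcp_pos: [0.4819, -0.1989, 0.2309]
tool_rot: [0.988, 0.152, -0.0, -0.001]
force: [-0.2, 0.2, -0.3]
finger_gap: 0.997
```

drive_tool(deltas=[7.7,-44.7,0,17,7.7,-44.7,0,17,7.7,-44.7,0,17,7.7,-44.7,0,17,7.7,-44.7,0,17,7.7,-44.7,0,17,7.7,-44.7,0,17,7.7,-44.7,0,17,7.7,-44.7,0,17,7.7,-44.7,0,17,7.7,-44.7,0,17])

```text
t: 2.45
tcp_pos: [0.4207, 0.2506, 0.2315]
tool_rot: [1.0, 0.005, -0.0, -0.0]
force: [-1.2, -0.3, 0.7]
finger_gap: 0.994
```

Run:
```python
from h import *
s=snap("wrist","w1"); np.savez('w1.npz',**s); m=manip.sense(); print(m['tcp_pos'],m['tool_rot'],m['q'],m['t'])
```

```text
[0.42096067 0.24944619 0.23149959] [ 9.99989296e-01  4.58462365e-03 -5.76035823e-04 -2.39400930e-04] [3.05597834e-01 3.45960980e-01 1.76451092e+00 9.30660344e-04
 1.03207926e+00 1.86674704e+00] 2.5
```

View pics/w1.png

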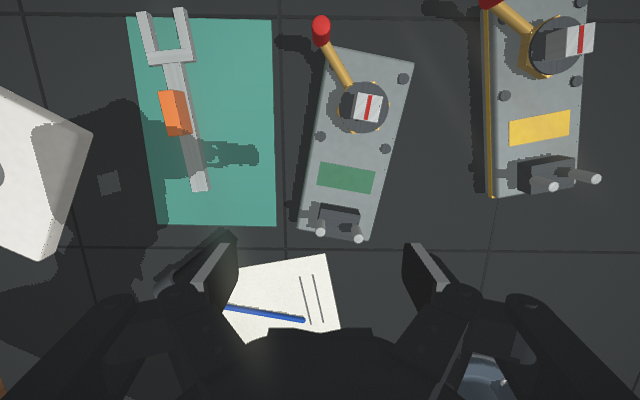

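```bash
cat > obj.py <<'E'
from meas import *
def cloud(s):
    vv,uu=np.mgrid[0:400,0:640]; Z=s["depth"]
    P=np.stack([(uu-s["cx"])/s["fx"]*Z,(vv-s["cy"])/s["fy"]*Z,Z],-1)-s["t"]
    W=P@s["R"]; W[Z<=0]=np.nan; return W
def jack(s,hx,hy,yaw,r=.03):
    """refine head by white top pixels + red line, pins by depth; returns head, yaw"""
    H=hsv(s); W=cloud(s); vv,uu=np.mgrid[0:400,0:640]
    d=s["R"].T@np.stack([(uu-s["cx"])/s["fx"],(vv-s["cy"])/s["fy"],np.ones((400,640))]).reshape(3,-1); c=-s["R"].T@s["t"]
    def plane(z): return (c[:,None]+d*((z-c[2])/d[2])).T.reshape(400,640,3)
    out={}
    P=plane(.08); m=(np.hypot(P[...,0]-hx,P[...,1]-hy)<r)&(abs(W[...,2]-.08)<.006)
    pts=P[m][:,:2].astype(np.float32); (cx,cy),(w,h),a=cv2.minAreaRect(pts); out['head']=(round(cx,4),round(cy,4),round(w,4),round(h,4),round(a,1),int(m.sum()),P[m][:,:2].mean(0).round(4))
    P=plane(.084); rx,ry=hx-.14*np.cos(yaw),hy-.14*np.sin(yaw)
    pc=[]
    for sg in (1,-1):
        px,py=rx-sg*.022*np.sin(yaw),ry+sg*.022*np.cos(yaw)
        m=(np.hypot(P[...,0]-px,P[...,1]-py)<.012)&(abs(W[...,2]-.084)<.006)
        if m.sum()>3: pc.append(P[m][:,:2].mean(0)); out['pin%d'%sg]=(pc[-1].round(4),int(m.sum()))
    if len(pc)==2:
        mid=(pc[0]+pc[1])/2; out['mid']=mid.round(4); dv=pc[0]-pc[1]
        out['pinyaw']=np.degrees(np.arctan2(-dv[0],dv[1])).round(2); out['gap']=np.linalg.norm(dv).round(4)
        hd=out['head'][:2]; e=np.array(hd)-mid; out['yaw']=np.degrees(np.arctan2(e[1],e[0])).round(2); out['dist']=np.linalg.norm(e).round(4)
    return out
def spanner(s,x0=.484,y0=.414,base=.004,R=.14):
    H=hsv(s); W=cloud(s); h,sa,v=[H[...,i].astype(int) for i in range(3)]
    vv,uu=np.mgrid[0:400,0:640]
    d=s["R"].T@np.stack([(uu-s["cx"])/s["fx"],(vv-s["cy"])/s["fy"],np.ones((400,640))]).reshape(3,-1); c=-s["R"].T@s["t"]
    def plane(z): return (c[:,None]+d*((z-c[2])/d[2])).T.reshape(400,640,3)
    P=plane(base+.012); near=np.hypot(P[...,0]-x0,P[...,1]-y0)<R
    m=near&(sa<60)&(v>110)&(abs(W[...,2]-base-.012)<.008)
    og=(h>4)&(h<20)&(sa>150)&(v>60)
    Q=plane(base+.042); mo=(np.hypot(Q[...,0]-x0,Q[...,1]-y0)<.06)&og&(abs(W[...,2]-base-.042)<.006)
    g=cv2.minAreaRect(Q[mo][:,:2].astype(np.float32))
    p=P[m][:,:2]; 
    b=p; mu=b.mean(0); u,sv,vt=np.linalg.svd(b-mu,full_matrices=False); ax=vt[0]*np.sign(vt[0][0])
    t=(b-mu)@ax
    return dict(grip=np.round(g[0],4),gsize=np.round(g[1],4),gang=round(g[2],1),gn=int(mo.sum()),bar_mean=mu.round(4),yaw=np.degrees(np.arctan2(ax[1],ax[0])).round(2),ext=(mu+ax*t.min()).round(4).tolist()+(mu+ax*t.max()).round(4).tolist(),L=(t.max()-t.min()).round(4),n=len(b))
E
python3 - <<'E'
from obj import *
s=dict(np.load('w1.npz')); t=dict(np.load('top0.npz'))
print(spanner(s)); print(spanner(t))
for n,(x,y,a) in {'C':(.4955,.201,-.199),'B':(.561,.008,.21)}.items():
    for c in (s,t): print(n,jack(c,x,y,a))
E
```

```text
{'grip': array([0.4907, 0.418 ]), 'gsize': array([0.0484, 0.0194]), 'gang': 7.2, 'gn': 692, 'bar_mean': array([0.5165, 0.4263]), 'yaw': np.float64(1.89), 'ext': [0.3913, 0.4221, 0.603, 0.4291], 'L': np.float64(0.2118), 'n': 3620}
{'grip': array([0.4888, 0.418 ]), 'gsize': array([0.0438, 0.0188]), 'gang': 0.8, 'gn': 87, 'bar_mean': array([0.502 , 0.4219]), 'yaw': np.float64(5.14), 'ext': [0.3903, 0.4119, 0.5998, 0.4308], 'L': np.float64(0.2104), 'n': 460}
C {'head': (0.4987, 0.2041, 0.0264, 0.0258, 81.2, 709, array([0.4989, 0.2041])), 'pin1': (array([0.3664, 0.2501]), 89), 'pin-1': (array([0.3589, 0.2072]), 92), 'mid': array([0.3626, 0.2287]), 'pinyaw': np.float64(-9.96), 'gap': np.float64(0.0436), 'yaw': np.float64(-10.23), 'dist': np.float64(0.1382)}
C {'head': (0.4979, 0.2019, 0.0271, 0.024, 88.6, 77, array([0.4976, 0.2026])), 'pin1': (array([0.3644, 0.2475]), 14), 'pin-1': (array([0.3558, 0.2052]), 14), 'mid': array([0.3601, 0.2264]), 'pinyaw': np.float64(-11.44), 'gap': np.float64(0.0432), 'yaw': np.float64(-10.07), 'dist': np.float64(0.14)}
B {'head': (0.5607, 0.0112, 0.026, 0.0312, 11.0, 984, array([0.561 , 0.0106])), 'pin1': (array([0.4208, 0.0041]), 131), 'pin-1': (array([ 0.4297, -0.0388]), 131), 'mid': array([ 0.4252, -0.0174]), 'pinyaw': np.float64(11.69), 'gap': np.float64(0.0437), 'yaw': np.float64(11.91), 'dist': np.float64(0.1385)}
B {'head': (0.5605, 0.0075, 0.0254, 0.0259, 9.9, 76, array([0.5606, 0.0073])), 'pin1': (array([4.187e-01, 2.000e-04]), 13), 'pin-1': (array([ 0.428, -0.042]), 12), 'mid': array([ 0.4234, -0.0209]), 'pinyaw': np.float64(12.36), 'gap': np.float64(0.0432), 'yaw': np.float64(11.69), 'dist': np.float64(0.1401)}
```

Run:
```python
from obj import *
for f in ('w1','top0'):
    W=cloud(dict(np.load(f+'.npz'))); 
    for y in np.arange(.44,.7,.03):
        m=(W[...,1]>y)&(W[...,1]<y+.03)&(W[...,0]>.2)&(W[...,0]<.6)&(W[...,2]>.02)
        print(f,round(y,2),m.sum(),W[m].max(0).round(3) if m.any() else '',W[m].min(0).round(3) if m.any() else '')
```

```text
w1 0.44 246 [0.285 0.47  0.035] [0.253 0.44  0.02 ]
w1 0.47 125 [0.266 0.489 0.036] [0.241 0.47  0.021]
w1 0.5 0  
w1 0.53 436 [0.474 0.56  0.032] [0.434 0.544 0.02 ]
w1 0.56 1859 [0.491 0.59  0.032] [0.379 0.56  0.02 ]
w1 0.59 3152 [0.508 0.62  0.032] [0.324 0.59  0.02 ]
w1 0.62 3054 [0.512 0.65  0.035] [0.293 0.62  0.02 ]
w1 0.65 995 [0.407 0.68  0.032] [0.298 0.65  0.027]
w1 0.68 7 [0.321 0.684 0.029] [0.313 0.68  0.026]
top0 0.44 141 [0.596 0.47  0.04 ] [0.223 0.44  0.02 ]
top0 0.47 35 [0.26  0.488 0.038] [0.231 0.47  0.022]
top0 0.5 0  
top0 0.53 54 [0.474 0.56  0.034] [0.433 0.542 0.021]
top0 0.56 262 [0.49  0.59  0.034] [0.377 0.56  0.02 ]
top0 0.59 853 [0.527 0.62  0.224] [0.319 0.59  0.02 ]
top0 0.62 1523 [0.53  0.65  0.224] [0.293 0.62  0.02 ]
top0 0.65 1422 [0.537 0.68  0.223] [0.299 0.65  0.021]
top0 0.68 890 [0.547 0.71  0.223] [0.301 0.68  0.021]
```

drive_tool(deltas=[7.0,-16.8,6,-5.5,7.0,-16.8,12,-5.5,7.0,-16.8,12,-5.5,7.0,-16.8,12,-5.5,7.0,-16.8,12,-5.5,7.0,-16.8,12,-5.5,7.0,-16.8,12,-5.5], hand=5)

```text
t: 3.2
tcp_pos: [0.49, 0.4155, 0.1112]
tool_rot: [0.999, 0.051, -0.001, 0.001]
force: [0.3, 0.2, 0.8]
finger_gap: 0.586
```

Run:
```python
from obj import *
s=snap("wrist","w2"); np.savez('w2.npz',**s); m=manip.sense(); print(m['tcp_pos'],m['tool_rot'],m['t'])
print(spanner(s))
```

```text
[0.49007522 0.41567633 0.11208854] [ 9.98685850e-01  5.12446604e-02 -7.33445169e-04  1.42795434e-04] 3.25
{'grip': array([0.4917, 0.4205]), 'gsize': array([0.0494, 0.0168]), 'gang': 6.1, 'gn': 1332, 'bar_mean': array([0.5232, 0.4284]), 'yaw': np.float64(2.42), 'ext': [0.3918, 0.4229, 0.6028, 0.4318], 'L': np.float64(0.2112), 'n': 5375}
```

View pics/w2.png

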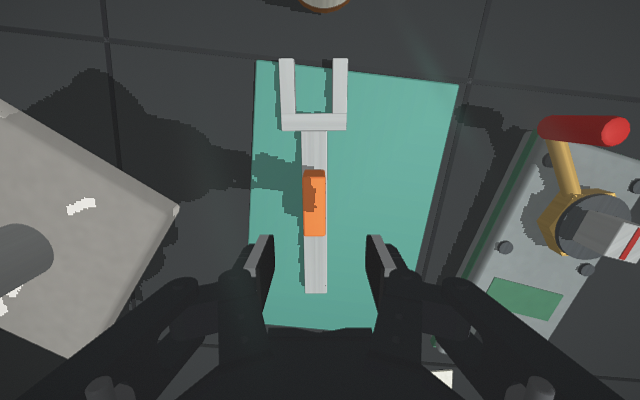

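drive_tool(deltas=[0.1,-0.4,4,-0.2,0.1,-0.4,8,-0.2,0.1,-0.4,9.1,-0.2,0.1,-0.4,9.1,-0.2,0.1,-0.4,9.1,-0.2])

```text
t: 3.75
tcp_pos: [0.4918, 0.4197, 0.0231]
tool_rot: [0.999, 0.053, 0.001, -0.0]
force: [0.2, 0.2, 0.6]
finger_gap: 0.585
```

drive_tool(deltas=[0,0,0,0,0,0,0,0,0,0,0,0,0,0,0,0,0,0,0,0,0,0,0,0,0,0,0,0,0,0,0,0], hand=0, squeeze=60)

```text
t: 4.55
tcp_pos: [0.4932, 0.4207, 0.0254]
tool_rot: [0.999, 0.053, 0.002, -0.001]
force: [-0.5, -0.2, 6.7]
finger_gap: 0.197
```

drive_tool(deltas=[0,0,-3,0,0,0,-6,0,0,0,-9,0,0,0,-12,0,0,0,-12,0,0,0,-12,0])

```text
t: 5.15
tcp_pos: [0.4923, 0.4203, 0.1457]
tool_rot: [0.999, 0.053, 0.003, -0.002]
force: [0.1, 1.1, -2.1]
finger_gap: 0.193
```

Run:
```python
from obj import *
s=snap("wrist","w3"); np.savez('w3.npz',**s); m=manip.sense(); print(m['tcp_pos'],m['tool_rot'],m['t'],m['force'])
```

```text
[0.49155429 0.41978878 0.14432798] [ 9.98602544e-01  5.28246073e-02  1.35376037e-03 -8.29136510e-04] 5.2 [-0.53656878  0.2744774  -2.99239115]
```

View pics/w3.png

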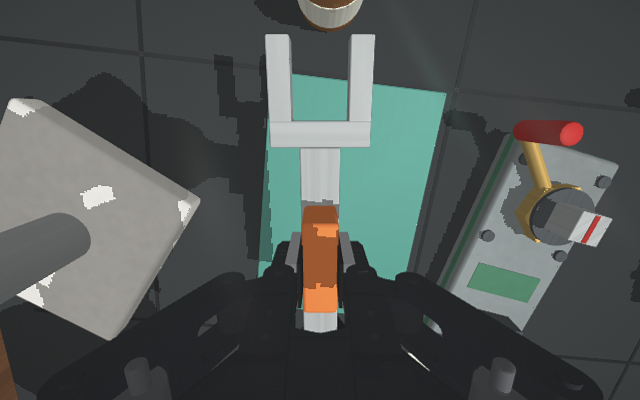

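```bash
cat >> obj.py <<'E'
from scipy.spatial.transform import Rotation as Ro
def held(s,m):
    """spanner in hand: plane and prong geometry in the tool frame"""
    W=cloud(s); R=Ro.from_quat(m['tool_rot']).as_matrix(); T=(W-m['tcp_pos'])@R
    H=hsv(s); sa,v=H[...,1].astype(int),H[...,2].astype(int)
    g=(sa<60)&(v>100)&(abs(T[...,2]-.004)<.025)&(abs(T[...,1])<.04)&(T[...,0]>.03)&(T[...,0]<.13)
    P=T[g]; A=np.c_[P[:,:2],np.ones(len(P))]; 
    k=np.linalg.lstsq(A,P[:,2],rcond=None)[0]
    for _ in range(3):
        r=P[:,2]-A@k; ok=abs(r)<.003; k=np.linalg.lstsq(A[ok],P[ok][:,2],rcond=None)[0]
    Q=P[ok]; pr=Q[Q[:,0]>Q[:,0].max()-.030]
    L=pr[pr[:,1]<0]; Rr=pr[pr[:,1]>0]
    print('n',len(Q),'plane slope x,y,z0(top)',k.round(4),'xmax',Q[:,0].max().round(4))
    for n,p in(('L',L),('R',Rr)):
        f=np.polyfit(p[:,0],p[:,1],1); print(n,p[:,1].min().round(4),p[:,1].max().round(4),'mean',p.mean(0).round(4),'slope',f[0].round(4))
    xm=pr[:,0].mean(); print('mid y',((L.mean(0)+Rr.mean(0))/2).round(4))
E
python3 - <<'E'
from obj import *
held(dict(np.load('w3.npz')),manip.sense())
E
```

```text
n 8559 plane slope x,y,z0(top) [0.0021 0.0007 0.0085] xmax 0.1099
L -0.0273 -0.0153 mean [ 0.0953 -0.0211  0.0087] slope 0.0
R 0.0145 0.0266 mean [0.0953 0.0205 0.0087] slope 0.0025
mid y [ 0.0953 -0.0003  0.0087]
```

drive_tool(deltas=[-2.5,4.8,-0.5,4,-5,9.5,-0.5,8,-7.5,14,-0.5,12,-10.1,19.1,-0.5,16.2,-10.1,19.1,-0.5,16.2,-10.1,19.1,-0.5,16.2,-10.1,19.1,-0.5,16.2,-10.1,19.1,-0.5,16.2])

```text
t: 6.0
tcp_pos: [0.4121, 0.22, 0.1483]
tool_rot: [0.996, -0.088, 0.001, -0.001]
force: [0.7, 0.4, -2.3]
finger_gap: 0.193
```

```bash
cat >> obj.py <<'E'
def yawof(m): 
    R=Ro.from_quat(m['tool_rot']).as_matrix(); return np.degrees(np.arctan2(R[1,0],R[0,0]))
def st():
    m=manip.sense(); print('tcp',m['tcp_pos'].round(4),'yaw',yawof(m).round(2),'t',round(m['t'],2),'F',m['force'].round(1),'gap',round(m['finger_gap'],3)); return m
E
python3 - <<'E'
from obj import *
s=snap("wrist","w4"); np.savez('w4.npz',**s); m=st()
held(s,m); print(jack(s,.4985,.2035,np.radians(-10.1)))
E
```

```text
tcp [0.412  0.2201 0.1484] yaw -10.08 t 6.05 F [ 0.1 -0.2 -2.2] gap 0.194
n 8546 plane slope x,y,z0(top) [ 0.0042 -0.0014  0.0099] xmax 0.1091
L -0.027 -0.0147 mean [ 0.0945 -0.0206  0.0103] slope 0.0014
R 0.0151 0.0273 mean [0.0944 0.021  0.0102] slope 0.0018
mid y [0.0945 0.0002 0.0103]
{'head': (0.4984, 0.2038, 0.0257, 0.0259, 81.0, 1437, array([0.4987, 0.2036]))}
```

View pics/w4.png

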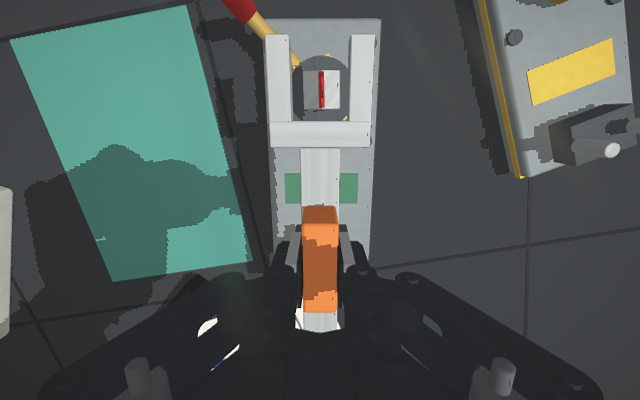

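drive_tool(deltas=[0,0.08,2,0,0,0.08,4,0,0,0.08,5,0,0,0.08,6,0,0,0.08,6,0])

```text
t: 6.55
tcp_pos: [0.4117, 0.2197, 0.0873]
tool_rot: [0.996, -0.088, 0.0, -0.001]
force: [-0.9, 0.5, -1.9]
finger_gap: 0.193
```

Run:
```python
from obj import *
s=snap("wrist","w5"); m=st(); held(s,m)
```

```text
tcp [0.412  0.2197 0.0879] yaw -10.05 t 6.6 F [ 0.3 -0.2 -1.6] gap 0.198
n 10906 plane slope x,y,z0(top) [-0.013  -0.0022  0.0112] xmax 0.1087
L -0.0271 -0.0001 mean [ 0.0924 -0.0152  0.01  ] slope -0.2126
R 0.0004 0.0271 mean [0.0925 0.0158 0.0099] slope 0.1794
mid y [0.0925 0.0003 0.0099]
```

View pics/w5.png

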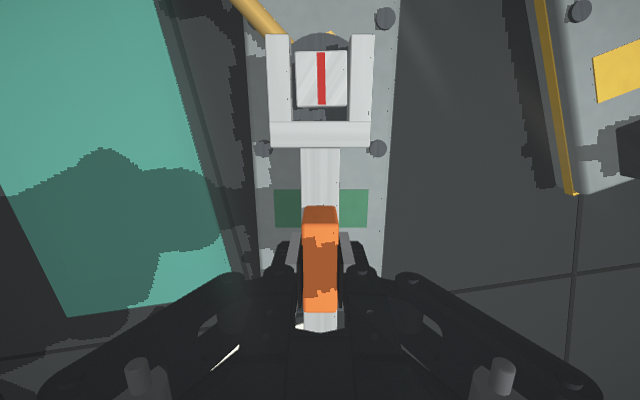

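drive_tool(deltas=[0,0,0.7,0,0,0,1.2,0,0,0,1.3,0,0,0,1.3,0])

```text
t: 7.0
tcp_pos: [0.4124, 0.2199, 0.0754]
tool_rot: [0.996, -0.088, 0.002, -0.001]
force: [-0.1, -0.0, 1.8]
finger_gap: 0.195
```

drive_tool(deltas=[0,0,0,0,0,0,0,0,0,0,0,0,0,0,0,0,0,0,-5,0,0,0,-9,0,0,0,-9,0,0,0,-9,0], hand=5)

```text
t: 7.8
tcp_pos: [0.4125, 0.2198, 0.1662]
tool_rot: [0.996, -0.088, 0.003, -0.002]
force: [-0.1, -0.1, -1.0]
finger_gap: 0.581
```

Run:
```python
from obj import *
s=snap("wrist","w6"); m=st(); np.savez('w6.npz',**s)
W=cloud(s); H=hsv(s); h,sa,v=[H[...,i].astype(int) for i in range(3)]
for c,stt,l in comps(s,((h<6)|(h>174))&(sa>140)&(v>60),10): print(c,stt,pt(s,*c).round(3))
print(spanner(s,.411,.22,.054))
```

```text
tcp [0.4116 0.2195 0.1653] yaw -10.05 t 7.85 F [-0.1 -0.3 -0.3] gap 0.584
[244.37042254  12.30704225] [224   0  38  32 710] [0.561 0.248 0.081]
[321.21917808  91.46575342] [319  76   5  33 146] [0.499 0.203 0.08 ]
{'grip': array([0.4112, 0.2201]), 'gsize': array([0.0173, 0.0491]), 'gang': 79.4, 'gn': 1263, 'bar_mean': array([0.4415, 0.2145]), 'yaw': np.float64(-9.98), 'ext': [0.3123, 0.2372, 0.5198, 0.2007], 'L': np.float64(0.2106), 'n': 4993}
```

View pics/w6.png

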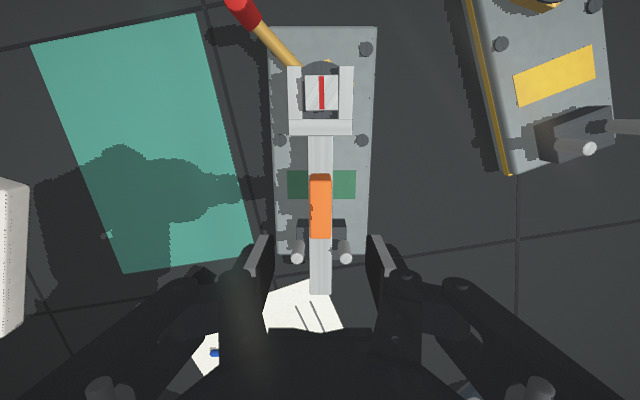

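drive_tool(deltas=[3,-1.2,0,-8,6,-2.4,0,-16,9,-3.6,0,-24,12,-4.8,0,-32,14.9,-5.6,0,-40,14.9,-5.6,0,-43,14.9,-5.6,0,-43,14.9,-5.6,0,-43], hand=3.2)

```text
t: 8.65
tcp_pos: [0.5665, 0.2483, 0.1639]
tool_rot: [0.959, 0.283, -0.0, -0.001]
force: [-0.8, -0.9, 0.2]
finger_gap: 0.381
```

Run:
```python
from obj import *
s=snap("wrist","w7"); m=st(); np.savez('w7.npz',**s)
H=hsv(s); h,sa,v=[H[...,i].astype(int) for i in range(3)]; W=cloud(s)
mk=((h<8)|(h>172))&(sa>120)&(v>50); k=mk&(abs(W[...,2]-.088)<.004)
for c,stt,l in comps(s,k,10): print(c,stt,ray(s,*c,.088).round(4))
```

```text
tcp [0.5666 0.2484 0.1644] yaw 32.9 t 8.7 F [0.2 0.5 0. ] gap 0.376
[318.29705882 198.67352941] [308 189  21  21 340] [0.57   0.2519 0.088 ]
[503.32894737 265.16118421] [493 256  22  19 304] [0.6067 0.0831 0.088 ]
```

View pics/w7.png

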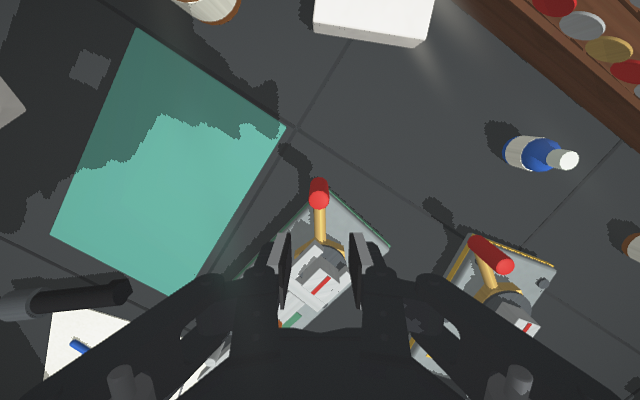

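drive_tool(deltas=[0.4,-0.1,3,0,0.4,-0.1,6,0,0.4,-0.1,9,0,0.4,-0.1,10.7,0,0.4,-0.1,10.7,0])

```text
t: 9.2
tcp_pos: [0.5662, 0.251, 0.0545]
tool_rot: [0.959, 0.283, -0.004, -0.001]
force: [-0.3, -0.8, -0.3]
finger_gap: 0.373
```

```bash
cat > arc.py <<'E'
import sys; from obj import *
# arc.py hx hy r a0 a1 step lag_mm : rows following the peg circle, tool yaw = angle (clamped at ymin)
hx,hy,r,a0,a1,step,ymin=map(float,sys.argv[1:8])
m=st(); p=m['tcp_pos']; ph=np.radians(yawof(m)); z=float(sys.argv[8]) if len(sys.argv)>8 else p[2]
a=a0
while True:
    a=max(a-step,a1); A=np.radians(a); d=np.array([hx+r*np.cos(A)-p[0],hy+r*np.sin(A)-p[1]])
    tx=d@[np.cos(ph),np.sin(ph)]; ty=d@[np.sin(ph),-np.cos(ph)]
    print(round(a,1),[round(tx*100,1),round(ty*100,1),round((p[2]-z)*100,1),round(yawof(m)-max(a,ymin),1)])
    if a<=a1: break
E
python3 arc.py .4985 .2035 .085 34 -40 6 -30 .057
```

```text
tcp [0.5662 0.251  0.0545] yaw 32.87 t 9.2 F [-0.3 -0.8 -0.3] gap 0.373
28.0 [np.float64(0.2), np.float64(1.0), np.float64(-0.2), np.float64(4.9)]
22.0 [np.float64(0.1), np.float64(1.9), np.float64(-0.2), np.float64(10.9)]
16.0 [np.float64(-0.1), np.float64(2.8), np.float64(-0.2), np.float64(16.9)]
10.0 [np.float64(-0.4), np.float64(3.6), np.float64(-0.2), np.float64(22.9)]
4.0 [np.float64(-0.8), np.float64(4.4), np.float64(-0.2), np.float64(28.9)]
-2.0 [np.float64(-1.3), np.float64(5.2), np.float64(-0.2), np.float64(34.9)]
-8.0 [np.float64(-1.8), np.float64(5.9), np.float64(-0.2), np.float64(40.9)]
-14.0 [np.float64(-2.5), np.float64(6.5), np.float64(-0.2), np.float64(46.9)]
-20.0 [np.float64(-3.1), np.float64(7.1), np.float64(-0.2), np.float64(52.9)]
-26.0 [np.float64(-3.9), np.float64(7.6), np.float64(-0.2), np.float64(58.9)]
-32.0 [np.float64(-4.7), np.float64(8.0), np.float64(-0.2), np.float64(62.9)]
-38.0 [np.float64(-5.5), np.float64(8.3), np.float64(-0.2), np.float64(62.9)]
-40.0 [np.float64(-5.8), np.float64(8.4), np.float64(-0.2), np.float64(62.9)]
```

drive_tool(deltas=[0.2,1.0,-0.2,4.9,0.1,1.9,-0.2,10.9,-0.1,2.8,-0.2,16.9,-0.4,3.6,-0.2,22.9,-0.8,4.4,-0.2,28.9,-0.8,4.4,-0.2,28.9])

```text
t: 9.8
tcp_pos: [0.5836, 0.2096, 0.0576]
tool_rot: [0.999, 0.034, -0.003, -0.0]
force: [-0.2, 1.9, -0.3]
finger_gap: 0.377
```

```bash
python3 - <<'E'
from obj import *
s=snap("wrist","w8"); m=st()
E
python3 arc.py .4985 .2035 .085 4 -46 6 -30 .057
```

```text
tcp [0.5836 0.2098 0.0575] yaw 4.05 t 9.85 F [-0.3  1.  -0.1] gap 0.378
tcp [0.5836 0.2098 0.0575] yaw 4.05 t 9.85 F [-0.3  1.  -0.1] gap 0.378
-2.0 [np.float64(-0.1), np.float64(0.9), np.float64(0.0), np.float64(6.0)]
-8.0 [np.float64(-0.2), np.float64(1.8), np.float64(0.0), np.float64(12.0)]
-14.0 [np.float64(-0.4), np.float64(2.7), np.float64(0.0), np.float64(18.0)]
-20.0 [np.float64(-0.8), np.float64(3.5), np.float64(0.0), np.float64(24.0)]
-26.0 [np.float64(-1.2), np.float64(4.3), np.float64(0.0), np.float64(30.0)]
-32.0 [np.float64(-1.7), np.float64(5.0), np.float64(0.0), np.float64(34.0)]
-38.0 [np.float64(-2.2), np.float64(5.7), np.float64(0.0), np.float64(34.0)]
-44.0 [np.float64(-2.8), np.float64(6.3), np.float64(0.0), np.float64(34.0)]
-46.0 [np.float64(-3.1), np.float64(6.5), np.float64(0.0), np.float64(34.0)]
```

View pics/w8.png

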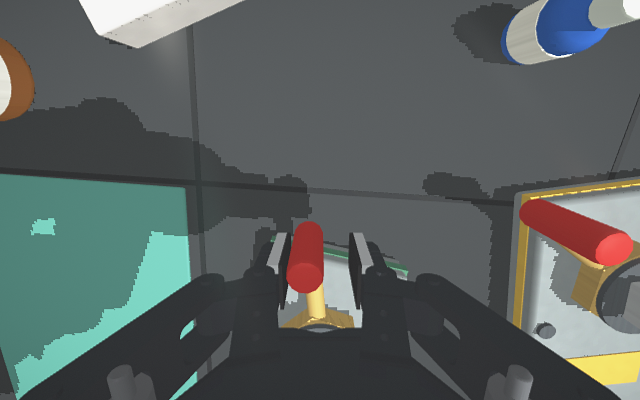

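Peg (308,260) sits in the cage against the left finger, following. Continue.

drive_tool(deltas=[-0.1,0.9,0,6,-0.2,1.8,0,12,-0.4,2.7,0,18,-0.8,3.5,0,24,-1.2,4.3,0,30,-1.2,4.3,0,30])

```text
t: 10.45
tcp_pos: [0.575, 0.166, 0.0583]
tool_rot: [0.975, -0.224, -0.002, 0.0]
force: [0.0, 1.4, -1.2]
finger_gap: 0.374
```

```bash
python3 - <<'E'
from obj import *
s=snap("wrist","w9"); m=st()
E
python3 arc.py .4985 .2035 .085 -26 -56 4 -30 .057
```

```text
tcp [0.5751 0.1662 0.0582] yaw -25.76 t 10.5 F [ 0.7  0.1 -0.8] gap 0.372
tcp [0.5751 0.1662 0.0582] yaw -25.76 t 10.5 F [ 0.7  0.1 -0.8] gap 0.372
-30.0 [np.float64(-0.0), np.float64(0.6), np.float64(0.1), np.float64(4.2)]
-34.0 [np.float64(-0.1), np.float64(1.2), np.float64(0.1), np.float64(4.2)]
-38.0 [np.float64(-0.2), np.float64(1.8), np.float64(0.1), np.float64(4.2)]
-42.0 [np.float64(-0.4), np.float64(2.3), np.float64(0.1), np.float64(4.2)]
-46.0 [np.float64(-0.5), np.float64(2.9), np.float64(0.1), np.float64(4.2)]
-50.0 [np.float64(-0.8), np.float64(3.5), np.float64(0.1), np.float64(4.2)]
-54.0 [np.float64(-1.0), np.float64(4.0), np.float64(0.1), np.float64(4.2)]
-56.0 [np.float64(-1.2), np.float64(4.3), np.float64(0.1), np.float64(4.2)]
```

View pics/w9.png

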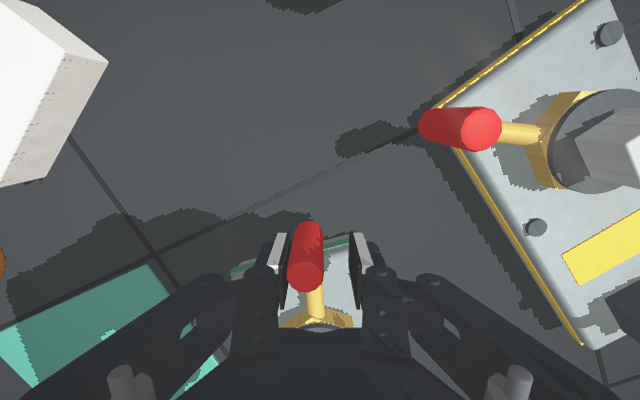

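drive_tool(deltas=[0,0.6,0.1,4.2,-0.1,1.2,0.1,4.2,-0.2,1.8,0.1,4.2,-0.4,2.3,0.1,4.2])

```text
t: 10.9
tcp_pos: [0.5644, 0.1471, 0.0582]
tool_rot: [0.966, -0.257, 0.001, -0.0]
force: [5.7, 1.8, 0.2]
finger_gap: 0.377
```

drive_tool(deltas=[-0.1,0.6,0,0])

```text
t: 11.0
tcp_pos: [0.5614, 0.1424, 0.0585]
tool_rot: [0.967, -0.256, 0.002, -0.001]
force: [0.3, 4.1, -3.5]
finger_gap: 0.377
```

drive_tool(deltas=[-0.1,0.3,0,0,-0.1,0.4,0,0])

```text
t: 11.2
tcp_pos: [0.5588, 0.1391, 0.0586]
tool_rot: [0.967, -0.255, 0.002, -0.001]
force: [2.7, 2.3, -2.0]
finger_gap: 0.373
```

Run:
```python
from obj import *
s=snap("wrist","w10");t=snap("top","t1"); m=st()
t=snap("scene","s1");cv2.imwrite('pics/s1c.png',cv2.resize(t["frame"][100:260,230:420,::-1],None,fx=4,fy=3.7))
```

```text
tcp [0.5587 0.1391 0.0586] yaw -29.6 t 11.3 F [ 3.1  1.4 -0.7] gap 0.374
```

View pics/w10.png

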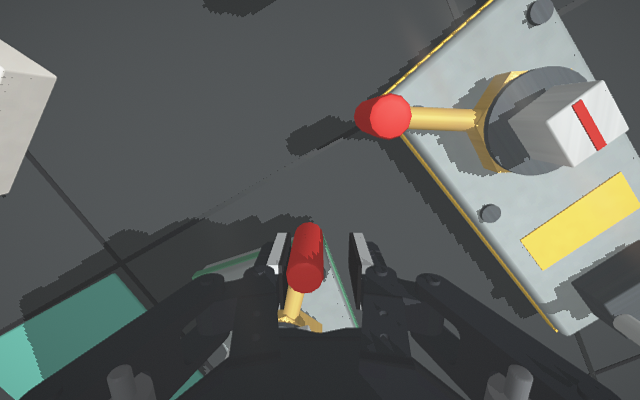

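View pics/s1c.png

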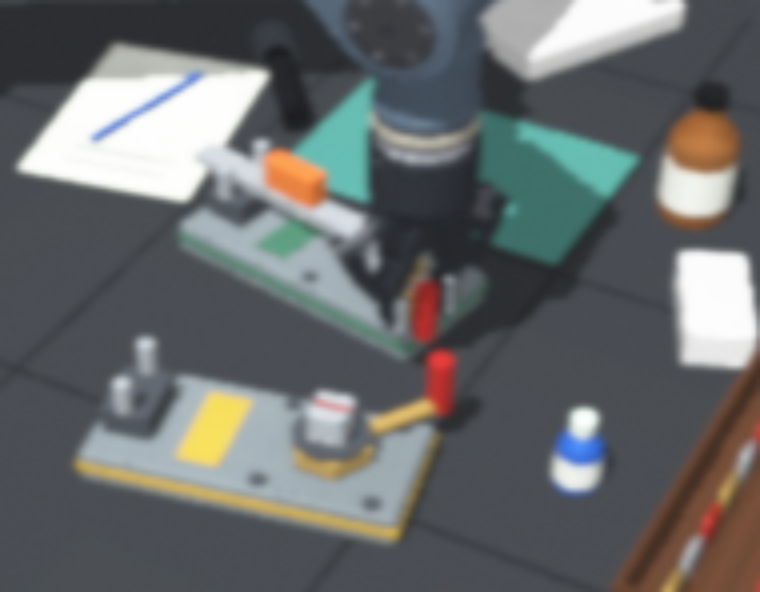

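drive_tool(deltas=[0,-0.5,0,0,0,-0.5,-5,0,0,-0.5,-10,0,-6,0,-13,0,-11,0,-13,-8,-14,0,-13,-16,-14,0,-13,-16,-14,0,-13,-16])

```text
t: 12.15
tcp_pos: [0.4345, 0.2087, 0.1882]
tool_rot: [0.993, -0.117, 0.001, 0.0]
force: [0.2, 0.1, -0.1]
finger_gap: 0.374
```

```bash
cat >> obj.py <<'E'
def pegs(s):
    H=hsv(s); h,sa,v=[H[...,i].astype(int) for i in range(3)]; W=cloud(s)
    mk=((h<8)|(h>172))&(sa>120)&(v>50)&(abs(W[...,2]-.088)<.005)
    return [(c.round(1),int(a[4]),ray(s,*c,.088).round(4)[:2]) for c,a,l in comps(s,mk,8)]
def lineang(s,hx,hy):
    H=hsv(s); h,sa,v=[H[...,i].astype(int) for i in range(3)]
    mk=((h<10)|(h>170))&(sa>80)
    vv,uu=np.nonzero(mk); P=np.array([ray(s,u,w,.08)[:2] for u,w in zip(uu,vv)])
    P=P[np.hypot(P[:,0]-hx,P[:,1]-hy)<.016]; c=P.mean(0); vt=np.linalg.svd(P-c)[2][0]; vt*=np.sign(vt[0]); return c.round(4),np.degrees(np.arctan2(vt[1],vt[0])).round(2),len(P)
E
python3 - <<'E'
from obj import *
s=snap("wrist","w11"); m=st(); np.savez('w11.npz',**s)
print(pegs(s)); print(lineang(s,.4985,.2035)); print(jack(s,.4985,.2035,np.radians(-10.1))); print(spanner(s,.411,.22,.054))
w=dict(np.load('w6.npz')); print(lineang(w,.4985,.2035))
E
```

```text
tcp [0.4362 0.2084 0.1882] yaw -13.57 t 12.2 F [ 0.1 -0.3  0.3] gap 0.372
[(array([359. ,  24.5]), 469, array([0.5607, 0.1472]))]
(array([0.4986, 0.2036]), np.float64(-23.88), 133)
{'head': (0.4987, 0.2035, 0.0257, 0.0258, 66.6, 909, array([0.4988, 0.2035])), 'pin1': (array([0.3668, 0.2487]), 114), 'pin-1': (array([0.3593, 0.2062]), 121), 'mid': array([0.3631, 0.2275]), 'pinyaw': np.float64(-9.94), 'gap': np.float64(0.0432), 'yaw': np.float64(-10.03), 'dist': np.float64(0.1378)}
{'grip': array([0.4119, 0.222 ]), 'gsize': array([0.0176, 0.0504]), 'gang': 77.5, 'gn': 1018, 'bar_mean': array([0.4401, 0.2157]), 'yaw': np.float64(-11.79), 'ext': [0.3133, 0.2422, 0.5197, 0.1991], 'L': np.float64(0.2108), 'n': 3941}
(array([0.4986, 0.2036]), np.float64(-9.62), 167)
```

View pics/w11.png

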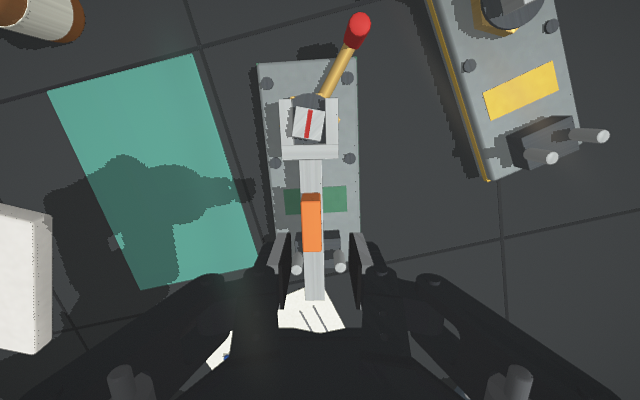

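drive_tool(deltas=[-2.7,-0.7,0,-1.8,-2.7,-0.7,3,-1.8,-2.7,-0.7,6,-1.8,-2.7,-0.7,9,-1.8,-2.7,-0.7,11.2,-1.8,-2.7,-0.7,11.2,-1.8], hand=5)

```text
t: 12.8
tcp_pos: [0.4115, 0.2203, 0.0733]
tool_rot: [0.995, -0.103, -0.001, 0.001]
force: [-0.4, 0.1, -0.2]
finger_gap: 0.583
```

drive_tool(deltas=[0,0,0,0,0,0,0,0,0,0,0,0,0,0,0,0,0,0,0,0,0,0,0,0,0,0,0,0], hand=0, squeeze=60)

```text
t: 13.5
tcp_pos: [0.4128, 0.2208, 0.0742]
tool_rot: [0.995, -0.103, 0.001, 0.001]
force: [2.0, 2.5, 6.1]
finger_gap: 0.201
```

drive_tool(deltas=[0,0,-1,0,0,0,-2,0,0,0,-3,0,0,0,-6,0,0,0,-9,0,0,0,-9,0])

```text
t: 14.1
tcp_pos: [0.4142, 0.221, 0.1677]
tool_rot: [0.995, -0.104, 0.004, -0.0]
force: [1.5, 0.6, -2.3]
finger_gap: 0.196
```

Run:
```python
from obj import *
s=snap("wrist","w12"); m=st(); np.savez('w12.npz',**s); held(s,m)
print(pegs(s)); print(lineang(s,.4985,.2035)); print(jack(s,.4985,.2035,np.radians(-10.1)))
```

```text
tcp [0.4132 0.2207 0.166 ] yaw -11.89 t 14.15 F [ 0.8  1.2 -2.9] gap 0.191
n 8742 plane slope x,y,z0(top) [-0.0028  0.0027  0.0069] xmax 0.1103
L -0.028 -0.0159 mean [ 0.0954 -0.0218  0.0066] slope -0.0066
R 0.0139 0.0261 mean [0.0955 0.0199 0.0067] slope -0.0074
mid y [ 0.0955 -0.001   0.0067]
[]
(array([0.4988, 0.2035]), np.float64(-21.85), 170)
{'head': (0.4985, 0.2036, 0.0258, 0.0259, 68.1, 1174, array([0.4987, 0.2036]))}
```

View pics/w12.png

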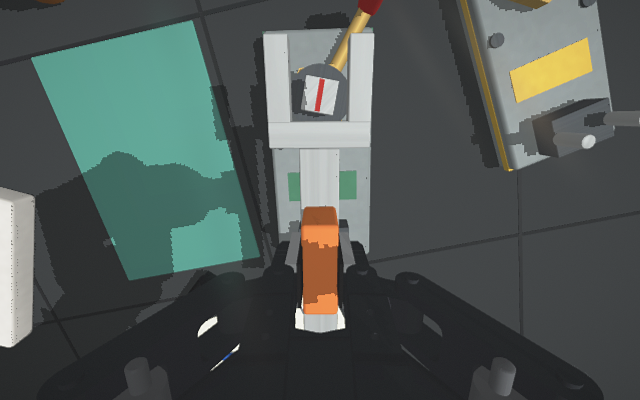

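drive_tool(deltas=[2.3,4.5,0,-5,4.6,9,0,-10,6.9,13.5,0,-15,9,18,0,-20,10.6,21.3,0,-23.3,10.6,21.3,1.2,-23.3,10.6,21.3,1.2,-23.3,10.6,21.3,1.2,-23.3])

```text
t: 14.95
tcp_pos: [0.4711, -0.0091, 0.1535]
tool_rot: [0.995, 0.099, -0.0, -0.0]
force: [-0.2, 1.0, -2.5]
finger_gap: 0.2
```

Run:
```python
from obj import *
s=snap("wrist","w13"); m=st(); np.savez('w13.npz',**s); held(s,m)
print(pegs(s)); print(lineang(s,.5605,.0095)); print(jack(s,.5605,.0095,np.radians(11.8)))
p=m['tcp_pos'];ph=np.radians(yawof(m));print('jaw',p[:2]+.0893*np.array([np.cos(ph),np.sin(ph)]))
```

```text
tcp [ 0.4716 -0.0088  0.1539] yaw 11.44 t 15.0 F [-0.3 -0.  -2. ] gap 0.192
n 8628 plane slope x,y,z0(top) [0.0004 0.0012 0.0091] xmax 0.1085
L -0.0274 -0.0151 mean [ 0.0936 -0.021   0.0091] slope -0.0016
R 0.0146 0.0268 mean [0.0937 0.0206 0.0091] slope -0.0079
mid y [ 0.0937 -0.0002  0.0091]
[(array([226.9,   0.7]), 30, array([0.5975, 0.0767])), (array([117.1,  36.5]), 670, array([0.5628, 0.1457]))]
(array([0.5619, 0.008 ]), np.float64(10.61), 187)
{'head': (0.5613, 0.0079, 0.026, 0.0258, 10.4, 1395, array([0.5615, 0.0081]))}
jaw [0.55913735 0.00892023]
```

View pics/w13.png

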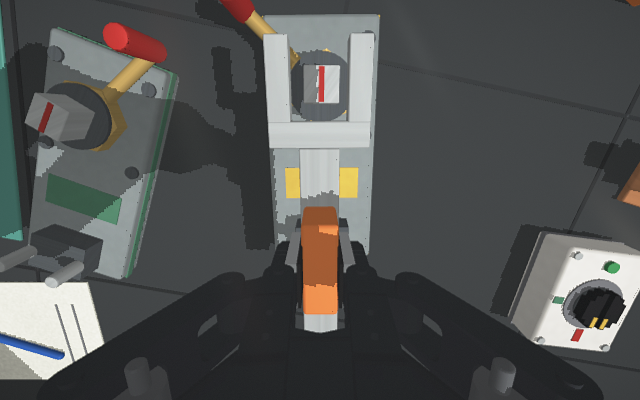

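drive_tool(deltas=[0.2,0.1,1,0,0.2,0.1,3,0,0.2,0.1,5,0,0.2,0.1,6.3,0,0.2,0.1,6.3,0])

```text
t: 15.5
tcp_pos: [0.4731, -0.0086, 0.0893]
tool_rot: [0.995, 0.1, -0.001, -0.0]
force: [-0.5, -0.8, -1.7]
finger_gap: 0.194
```

Run:
```python
from obj import *
s=snap("wrist","w14"); m=st()
```

```text
tcp [ 0.4733 -0.0087  0.0901] yaw 11.51 t 15.55 F [ 0.4 -0.5 -1.9] gap 0.197
```

View pics/w14.png

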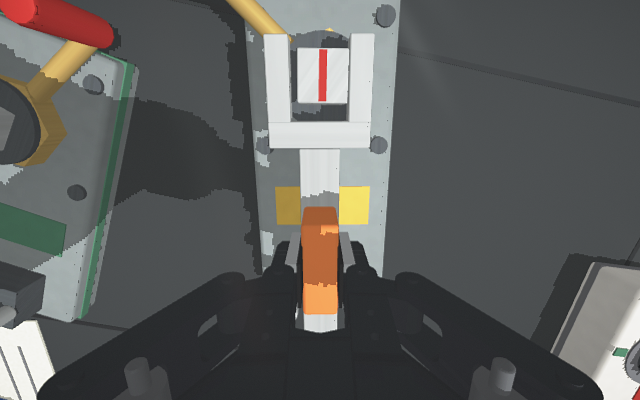

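drive_tool(deltas=[0,0.1,0.7,0,0,0.1,1.3,0,0,0.1,1.6,0,0,0.1,1.6,0])

```text
t: 15.95
tcp_pos: [0.4735, -0.0095, 0.0743]
tool_rot: [0.995, 0.1, -0.0, -0.0]
force: [0.7, 0.3, -2.5]
finger_gap: 0.198
```

drive_tool(deltas=[0,0,0,0,0,0,0,0,0,0,0,0,0,0,0,0,0,0,-5,0,0,0,-9,0,0,0,-9,0,0,0,-9,0], hand=5)

```text
t: 16.75
tcp_pos: [0.4741, -0.0097, 0.1651]
tool_rot: [0.995, 0.1, 0.001, 0.0]
force: [-0.5, 1.1, -0.6]
finger_gap: 0.584
```

Run:
```python
from obj import *
s=snap("wrist","w15"); m=st(); np.savez('w15.npz',**s)
print(pegs(s)); print(lineang(s,.561,.0085)); print(jack(s,.561,.0085,np.radians(11.8)));print(spanner(s,.473,-.008,.054))
```

```text
tcp [ 0.4732 -0.0094  0.1642] yaw 11.53 t 16.8 F [-1.  -0.4 -0.4] gap 0.583
[(array([230.9,   5.4]), 277, array([0.6014, 0.0776])), (array([127.8,  44.9]), 571, array([0.5629, 0.1459]))]
(array([0.5611, 0.0078]), np.float64(9.98), 186)
{'head': (0.5616, 0.008, 0.0257, 0.0255, 11.5, 1222, array([0.5615, 0.0081])), 'pin1': (array([0.422 , 0.0011]), 147), 'pin-1': (array([ 0.431 , -0.0412]), 148), 'mid': array([ 0.4265, -0.0201]), 'pinyaw': np.float64(12.01), 'gap': np.float64(0.0432), 'yaw': np.float64(11.74), 'dist': np.float64(0.138)}
{'grip': array([ 0.4723, -0.0099]), 'gsize': array([0.0498, 0.0172]), 'gang': 12.0, 'gn': 1262, 'bar_mean': array([ 0.5017, -0.0037]), 'yaw': np.float64(11.96), 'ext': [0.3746, -0.0307, 0.58, 0.0129], 'L': np.float64(0.2099), 'n': 5159}
```

View pics/w15.png

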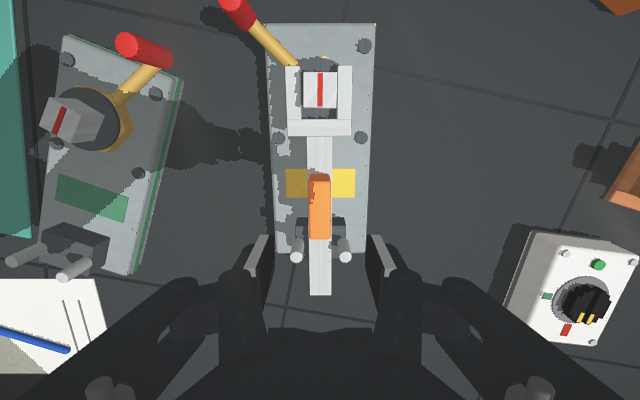

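drive_tool(deltas=[3,-1.2,0,-8,6,-2.4,0,-16,9,-3.6,0,-24,12,-4.8,0,-32,14.8,-6.2,0,-40,14.8,-6.2,0,-46.5,14.8,-6.2,0,-46.5,14.8,-6.2,0,-46.5], hand=3.2)

```text
t: 17.6
tcp_pos: [0.6043, 0.0808, 0.1624]
tool_rot: [0.875, 0.484, -0.002, -0.001]
force: [-0.2, 0.2, -0.1]
finger_gap: 0.376
```

Run:
```python
from obj import *
s=snap("wrist","w16"); m=st()
for p in pegs(s): print(p, p[2]-[.5614,.0081], np.degrees(np.arctan2(*(p[2]-[.5614,.0081])[::-1])))
```

```text
tcp [0.6045 0.0806 0.1629] yaw 57.89 t 17.65 F [1.2 0.  0.1] gap 0.379
(array([230.4, 160.9]), 390, array([0.5644, 0.1482])) [0.003  0.1401] 88.77329711618388
(array([322.6, 202.5]), 345, array([0.6072, 0.0814])) [0.0458 0.0733] 58.00164350018558
```

View pics/w16.png

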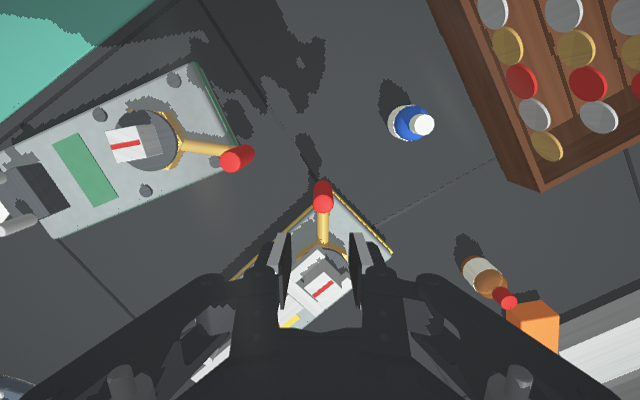

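drive_tool(deltas=[0.2,0.1,3,0,0.2,0.1,6,0,0.2,0.1,9,0,0.2,0.1,10.5,0,0.2,0.1,10.5,0])

```text
t: 18.15
tcp_pos: [0.6038, 0.0814, 0.0556]
tool_rot: [0.875, 0.483, -0.004, -0.002]
force: [-0.3, -0.3, -0.3]
finger_gap: 0.379
```

```bash
python3 arc.py .5614 .0081 .085 58 -26 6 -15 .058
```

```text
tcp [0.6038 0.0814 0.0556] yaw 57.8 t 18.15 F [-0.3 -0.3 -0.3] gap 0.379
52.0 [np.float64(-0.0), np.float64(1.2), np.float64(-0.2), np.float64(5.8)]
46.0 [np.float64(-0.1), np.float64(2.1), np.float64(-0.2), np.float64(11.8)]
40.0 [np.float64(-0.4), np.float64(2.9), np.float64(-0.2), np.float64(17.8)]
34.0 [np.float64(-0.7), np.float64(3.8), np.float64(-0.2), np.float64(23.8)]
28.0 [np.float64(-1.1), np.float64(4.5), np.float64(-0.2), np.float64(29.8)]
22.0 [np.float64(-1.6), np.float64(5.3), np.float64(-0.2), np.float64(35.8)]
16.0 [np.float64(-2.1), np.float64(6.0), np.float64(-0.2), np.float64(41.8)]
10.0 [np.float64(-2.8), np.float64(6.6), np.float64(-0.2), np.float64(47.8)]
4.0 [np.float64(-3.4), np.float64(7.2), np.float64(-0.2), np.float64(53.8)]
-2.0 [np.float64(-4.2), np.float64(7.7), np.float64(-0.2), np.float64(59.8)]
-8.0 [np.float64(-5.0), np.float64(8.1), np.float64(-0.2), np.float64(65.8)]
-14.0 [np.float64(-5.8), np.float64(8.4), np.float64(-0.2), np.float64(71.8)]
-20.0 [np.float64(-6.7), np.float64(8.6), np.float64(-0.2), np.float64(72.8)]
-26.0 [np.float64(-7.5), np.float64(8.8), np.float64(-0.2), np.float64(72.8)]
```

drive_tool(deltas=[0,1.2,-0.2,5.8,-0.1,2.1,-0.2,11.8,-0.4,2.9,-0.2,17.8,-0.7,3.8,-0.2,23.8,-1.1,4.5,-0.2,29.8,-1.6,5.3,-0.2,35.8,-1.6,5.3,-0.2,35.8])

```text
t: 18.85
tcp_pos: [0.6412, 0.0394, 0.0588]
tool_rot: [0.982, 0.19, -0.003, -0.001]
force: [1.3, 1.8, 0.8]
finger_gap: 0.374
```

```bash
python3 arc.py .5614 .0081 .085 22 -26 6 -15 .058;  python3 - <<'E'
from obj import *
snap("wrist","w17")
E
```

```text
tcp [0.6412 0.0394 0.0588] yaw 21.9 t 18.85 F [1.3 1.8 0.8] gap 0.374
16.0 [np.float64(-0.1), np.float64(0.8), np.float64(0.1), np.float64(5.9)]
10.0 [np.float64(-0.3), np.float64(1.7), np.float64(0.1), np.float64(11.9)]
4.0 [np.float64(-0.5), np.float64(2.5), np.float64(0.1), np.float64(17.9)]
-2.0 [np.float64(-0.8), np.float64(3.4), np.float64(0.1), np.float64(23.9)]
-8.0 [np.float64(-1.2), np.float64(4.2), np.float64(0.1), np.float64(29.9)]
-14.0 [np.float64(-1.7), np.float64(4.9), np.float64(0.1), np.float64(35.9)]
-20.0 [np.float64(-2.2), np.float64(5.6), np.float64(0.1), np.float64(36.9)]
-26.0 [np.float64(-2.9), np.float64(6.2), np.float64(0.1), np.float64(36.9)]
```

View pics/w17.png

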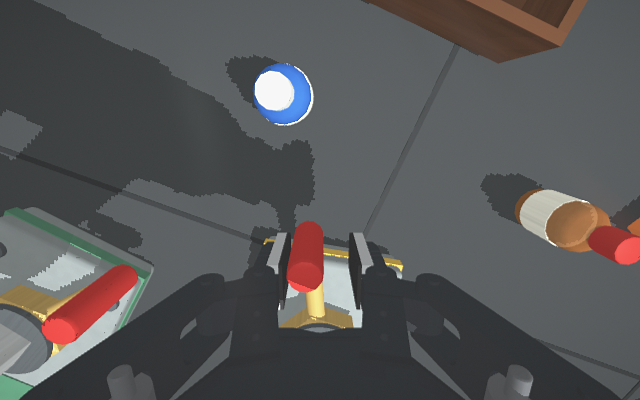

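drive_tool(deltas=[-0.1,0.8,0.1,5.9,-0.3,1.7,0.1,11.9,-0.5,2.5,0.1,17.9,-0.8,3.4,0.1,23.9,-1.2,4.2,0.1,29.9,-1.7,4.9,0.1,35.9,-1.7,4.9,0.1,35.9])

```text
t: 19.6
tcp_pos: [0.6445, -0.0126, 0.0588]
tool_rot: [0.993, -0.12, -0.002, 0.0]
force: [0.7, 1.5, 1.2]
finger_gap: 0.378
```

```bash
python3 arc.py .5614 .0081 .085 -14 -30 3 -15 .058
```

```text
tcp [ 0.6445 -0.0126  0.0588] yaw -13.8 t 19.6 F [0.7 1.5 1.2] gap 0.378
-17.0 [np.float64(-0.1), np.float64(0.4), np.float64(0.1), np.float64(1.2)]
-20.0 [np.float64(-0.1), np.float64(0.9), np.float64(0.1), np.float64(1.2)]
-23.0 [np.float64(-0.2), np.float64(1.3), np.float64(0.1), np.float64(1.2)]
-26.0 [np.float64(-0.3), np.float64(1.8), np.float64(0.1), np.float64(1.2)]
-29.0 [np.float64(-0.4), np.float64(2.2), np.float64(0.1), np.float64(1.2)]
-30.0 [np.float64(-0.4), np.float64(2.3), np.float64(0.1), np.float64(1.2)]
```

drive_tool(deltas=[-0.1,0.4,0.1,1.2,-0.1,0.9,0.1,1.2,-0.2,1.3,0.1,1.2,-0.3,1.6,0.1,1.2,-0.3,1.7,0.1,1.2])

```text
t: 20.1
tcp_pos: [0.6385, -0.0286, 0.0584]
tool_rot: [0.991, -0.13, -0.001, 0.0]
force: [3.4, 3.5, 2.4]
finger_gap: 0.378
```

```bash
python3 - <<'E'
from obj import *
m=st(); d=m['tcp_pos'][:2]-[.5614,.0081]; print(np.degrees(np.arctan2(d[1],d[0])))
E
```

```text
tcp [ 0.6385 -0.0286  0.0584] yaw -14.97 t 20.1 F [3.4 3.5 2.4] gap 0.378
-25.46352951336388
```

drive_tool(deltas=[0,-0.5,0,0,0,-0.5,-5,0,-2,-0.5,-10,0,-6,-0.5,-13,-8,-11,-0.5,-13,-16,-15,-1,-13,-24,-15,-1,-13,-26,-15,-1,-13,-26])

```text
t: 20.9
tcp_pos: [0.4938, 0.0202, 0.1886]
tool_rot: [0.995, 0.097, -0.003, 0.0]
force: [1.0, -0.2, 0.4]
finger_gap: 0.375
```

Run:
```python
from obj import *
s=snap("wrist","w18"); m=st()
for p in pegs(s): print(p, np.degrees(np.arctan2(*(p[2]-[.5614,.0081])[::-1])))
print(lineang(s,.561,.0085)); print(jack(s,.561,.0085,np.radians(11.8)));print(spanner(s,.473,-.008,.054))
```

```text
tcp [0.4956 0.0197 0.1887] yaw 11.05 t 20.95 F [ 0.1 -0.2  0.4] gap 0.374
(array([408.6,  24.8]), 480, array([ 0.6402, -0.0203])) -19.819471529595173
(array([182.6,  85.8]), 402, array([0.5632, 0.1464])) 89.25432696787156
(array([0.5618, 0.0079]), np.float64(-1.9), 133)
{'head': (0.5616, 0.0083, 0.0261, 0.0258, 88.4, 929, array([0.5617, 0.0083])), 'pin1': (array([0.4224, 0.0016]), 120)}
{'grip': array([ 0.472 , -0.0068]), 'gsize': array([0.0499, 0.0181]), 'gang': 10.0, 'gn': 933, 'bar_mean': array([ 0.502 , -0.0012]), 'yaw': np.float64(9.07), 'ext': [0.373, -0.0217, 0.581, 0.0114], 'L': np.float64(0.2106), 'n': 3911}
```

View pics/w18.png

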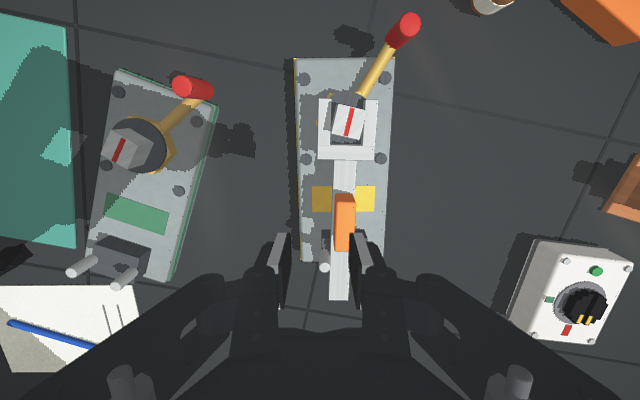

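drive_tool(deltas=[-2.8,2.2,0,1.5,-2.8,2.2,2,1.5,-2.8,2.2,6,1.5,-2.8,2.2,9,1.5,-2.8,2.2,11.4,1.5,-2.8,2.2,11.4,1.5], hand=5)

```text
t: 21.55
tcp_pos: [0.4709, -0.0076, 0.0719]
tool_rot: [0.997, 0.083, -0.005, -0.001]
force: [-0.5, 0.3, 0.9]
finger_gap: 0.587
```

drive_tool(deltas=[0,0,0,0,0,0,0,0,0,0,0,0,0,0,0,0,0,0,0,0,0,0,0,0,0,0,0,0], hand=0)

```text
t: 22.25
tcp_pos: [0.4719, -0.0075, 0.0728]
tool_rot: [0.997, 0.083, -0.003, -0.0]
force: [0.5, 3.4, 6.7]
finger_gap: 0.197
```

drive_tool(deltas=[0,0,-1,0,0,0,-2,0,0,0,-3,0,0,0,-6,0,0,0,-9,0,0,0,-9,0])

```text
t: 22.85
tcp_pos: [0.4752, -0.0083, 0.1667]
tool_rot: [0.997, 0.083, 0.001, 0.001]
force: [0.3, 0.7, -2.7]
finger_gap: 0.199
```

Run:
```python
from obj import *
s=snap("wrist","w19"); m=st(); held(s,m)
print(lineang(s,.561,.0085)); print(jack(s,.561,.0085,np.radians(11.8)))
```

```text
tcp [ 0.4739 -0.008   0.165 ] yaw 9.49 t 22.9 F [-0.3 -0.8 -3.5] gap 0.201
n 9241 plane slope x,y,z0(top) [-0.0101 -0.0026  0.0054] xmax 0.1119
L -0.027 -0.0146 mean [ 0.0973 -0.0206  0.0045] slope -0.0054
R 0.015 0.0273 mean [0.0973 0.021  0.0044] slope -0.0013
mid y [0.0973 0.0002 0.0044]
(array([0.5618, 0.008 ]), np.float64(-1.06), 175)
{'head': (0.5614, 0.008, 0.0258, 0.0259, 88.8, 1202, array([0.5616, 0.0081]))}
```

View pics/w19.png

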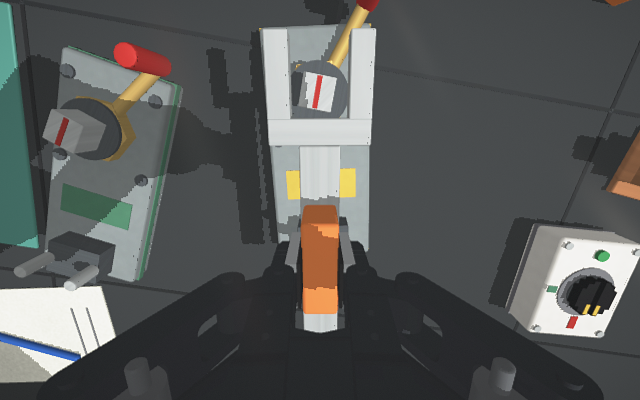

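Run:
```python
from obj import *
s=dict(np.load('w1.npz'))
P=[ray(s,u,v,.004)[:2] for u,v in [(127,17),(272,20),(277,226),(158,222)]]
print(np.round(P,4),np.mean(P,0)); P=np.array(P); print(np.linalg.norm(P-np.roll(P,1,0),axis=1))
```

```text
[[0.5966 0.4752]
 [0.5953 0.3076]
 [0.3379 0.3103]
 [0.3422 0.4783]] [0.46800509 0.39284044]
[0.25441131 0.16760429 0.25738937 0.16812407]
```

drive_tool(deltas=[5.9,-39.6,0,9,5.9,-39.6,0,9,5.9,-39.6,0,9,5.9,-39.6,0,9,5.9,-39.6,0,9,5.9,-39.6,0,9,5.9,-39.6,0,9,5.9,-39.6,0,9,5.9,-39.6,0,9,5.9,-39.6,0,9])

```text
t: 23.9
tcp_pos: [0.4653, 0.3933, 0.1628]
tool_rot: [1.0, 0.006, -0.002, 0.001]
force: [-0.9, -0.4, -2.2]
finger_gap: 0.195
```

Run:
```python
from obj import *
s=snap("wrist","w20"); m=st(); held(s,m)
```

```text
tcp [0.4653 0.3917 0.1628] yaw 0.58 t 23.95 F [-0.2 -0.5 -2.1] gap 0.198
n 9090 plane slope x,y,z0(top) [-0.0087  0.0003  0.0074] xmax 0.1107
L -0.0291 -0.0168 mean [ 0.0959 -0.0227  0.0065] slope -0.0027
R 0.013 0.0251 mean [0.0961 0.0189 0.0065] slope -0.0041
mid y [ 0.096  -0.0019  0.0065]
```

View pics/w20.png

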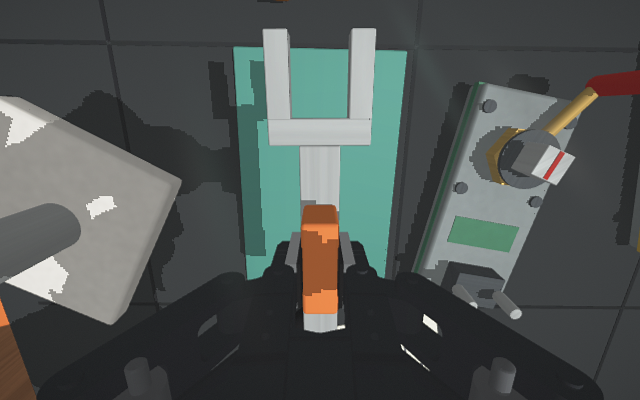

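Over the mat's middle. Lower and release.

drive_tool(deltas=[0,0,4,0,0,0,8,0,0,0,12,0,0,0,13,0,0,0,13.6,0,0,0,13.9,0,0,0,13.9,0])

```text
t: 24.65
tcp_pos: [0.466, 0.3913, 0.0252]
tool_rot: [1.0, 0.005, -0.001, 0.001]
force: [0.3, 0.0, -1.7]
finger_gap: 0.202
```

drive_tool(deltas=[0,0,0.2,0,0,0,0.3,0,0,0,0.4,0])

```text
t: 24.95
tcp_pos: [0.467, 0.3919, 0.0228]
tool_rot: [1.0, 0.005, 0.0, 0.001]
force: [0.5, -0.4, 12.1]
finger_gap: 0.2
```

drive_tool(deltas=[0,0,0,0,0,0,0,0,0,0,0,0,0,0,0,0,0,0,-5,0,0,0,-10,0,0,0,-15,0,0,0,-19,0,0,0,-19,0], hand=5)

```text
t: 25.85
tcp_pos: [0.4704, 0.3944, 0.2196]
tool_rot: [1.0, 0.005, 0.006, -0.003]
force: [0.9, 0.7, -0.9]
finger_gap: 0.588
```

Run:
```python
from obj import *
s=snap("wrist","w21"); m=st(); print(spanner(s,.466,.392,.004))
t=snap("top","t2"); np.savez('t2.npz',**t); s2=dict(np.load('top0.npz'))
```

```text
tcp [0.4686 0.3933 0.2164] yaw 0.57 t 25.9 F [-0.5  0.1 -0.6] gap 0.587
{'grip': array([0.4668, 0.3911]), 'gsize': array([0.0488, 0.0164]), 'gang': 0.3, 'gn': 618, 'bar_mean': array([0.4941, 0.3921]), 'yaw': np.float64(0.78), 'ext': [0.3664, 0.3903, 0.5771, 0.3932], 'L': np.float64(0.2107), 'n': 2524}
```

View pics/w21.png

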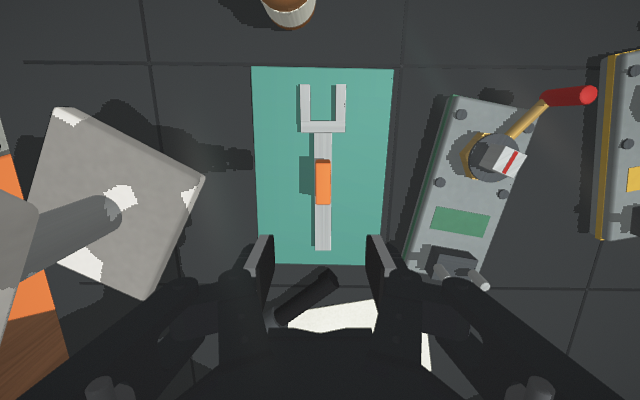

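View pics/t2.png

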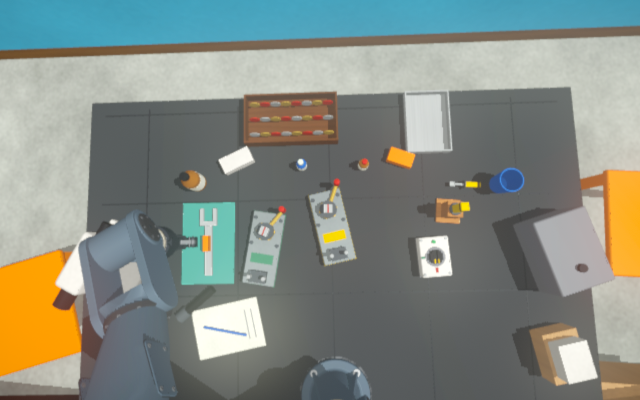

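drive_tool(deltas=[-1,30,-3,0,-1,30,-3,0,-1,40,-3,0,-1,40,-3,0,-1,50,-3,0,-2,72,-3,0,-2,72,-3,0,-2,72,-3,0,-2,72,-3,0,-2,72,-3,0,-2,72,-3,0,-2,72,-3,0], hand=6)

```text
t: 27.15
tcp_pos: [0.4547, -0.208, 0.2389]
tool_rot: [1.0, 0.005, -0.001, -0.001]
force: [0.7, 1.5, -0.3]
finger_gap: 0.701
```

Run:
```python
from obj import *
m=st(); print(m['q'])
```

```text
tcp [ 0.4547 -0.208   0.2389] yaw 0.53 t 27.15 F [ 0.7  1.5 -0.3] gap 0.701
[-6.53711294e-01  3.50971740e-01  1.72984454e+00  1.70640395e-03
  1.06374711e+00  9.06921249e-01]
```

drive_tool(deltas=[0,9,-1,0,0,9,-1,0,0,9,-1,0,0,9,-1,0])

```text
t: 27.55
tcp_pos: [0.4542, -0.2978, 0.2462]
tool_rot: [1.0, 0.004, -0.002, -0.004]
force: [-0.1, 1.1, -0.4]
finger_gap: 0.703
```

Run:
```python
from obj import *
s=snap("wrist","w22"); np.savez('w22.npz',**s); m=st(); print(m['q'])
```

```text
tcp [ 0.4543 -0.2966  0.2465] yaw 0.5 t 27.6 F [ 0.1 -0.2  0.5] gap 0.702
[-0.78526752  0.40139379  1.6167671   0.00170461  1.13207941  0.77613004]
```

View pics/w22.png

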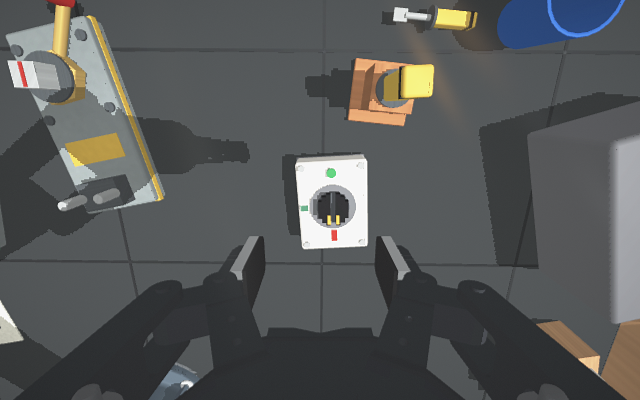

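```bash
cat >> obj.py <<'E'
def rectat(s,mask,z):
    vv,uu=np.nonzero(mask); P=np.array([ray(s,u,v,z)[:2] for u,v in zip(uu,vv)],np.float32); r=cv2.minAreaRect(P); return np.round(r[0],4),np.round(r[1],4),round(r[2],1),len(P)
E
python3 - <<'E'
from obj import *
s=dict(np.load('w22.npz')); H=hsv(s); h,sa,v=[H[...,i].astype(int) for i in range(3)]; W=cloud(s)
Y=(h>18)&(h<34)&(sa>120)&(v>100)
reg=(abs(W[...,0]-.55)<.07)&(abs(W[...,1]+.37)<.07)
print('handle top',rectat(s,Y&reg&(abs(W[...,2]-.155)<.005),.155), np.nanmax(W[...,2][reg]))
wood=reg&(h>5)&(h<16)&(sa>80)
for z in (.02,.075): 
    m=wood&(abs(W[...,2]-z)<.004); print(z,m.sum(), rectat(s,m,z) if m.sum()>10 else '')
zz=np.round(W[...,2][wood],2); print(np.unique(zz,return_counts=True))
# box top, dial, marks
reg=(abs(W[...,0]-.41)<.09)&(abs(W[...,1]+.31)<.09)
bt=reg&(sa<40)&(v>150)&(abs(W[...,2]-.045)<.005); print('box',rectat(s,bt,.045))
dk=reg&(v<90)&(abs(W[...,2]-.058)<.004); print('dial',rectat(s,dk,.058))
for n,m,z in (('red',((h<8)|(h>172))&(sa>120),.045),('green',(h>45)&(h<90)&(sa>80),.045),('yel',Y,.058)):
    for c,a,l in comps(s,m&reg,4): print(n,c.round(1),a[4],ray(s,*c,z).round(4),pt(s,*c).round(3))
cv2.imwrite('pics/c3.png',cv2.resize(s["frame"][40:260,280:460,::-1],None,fx=3.5,fy=2.7*1,interpolation=cv2.INTER_CUBIC)[:600])
E
```

```text
handle top (array([ 0.5499, -0.3715]), array([0.0236, 0.0244]), 3.8, 567) 0.15703799232136573
0.02 42 (array([ 0.5405, -0.3598]), array([0.0631, 0.0318]), 38.3, 42)
0.075 710 (array([ 0.5504, -0.3725]), array([0.0465, 0.046 ]), 84.5, 710)
(array([0.  , 0.01, 0.02, 0.03, 0.04, 0.05, 0.06, 0.07, 0.08, 0.14, 0.15]), array([  46, 1421,   49,   53,   55,   68,   67,  547,  215,    1,    2]))
box (array([ 0.4112, -0.3132]), array([0.1189, 0.0886]), 3.6, 4801)
dial (array([ 0.4122, -0.3135]), array([0.0382, 0.0374]), 0.5, 559)
red [334. 235.] 55 [ 0.3693 -0.3162  0.045 ] [ 0.369 -0.316  0.045]
green [331.  172.8] 68 [ 0.4537 -0.3107  0.045 ] [ 0.454 -0.311  0.048]
green [304.1 208.1] 34 [ 0.4069 -0.2767  0.045 ] [ 0.407 -0.277  0.046]
yel [328.5 219.6] 39 [ 0.3963 -0.3081  0.058 ] [ 0.396 -0.308  0.057]
yel [337.5 219.5] 38 [ 0.3966 -0.3195  0.058 ] [ 0.397 -0.32   0.058]
```

View pics/c3.png

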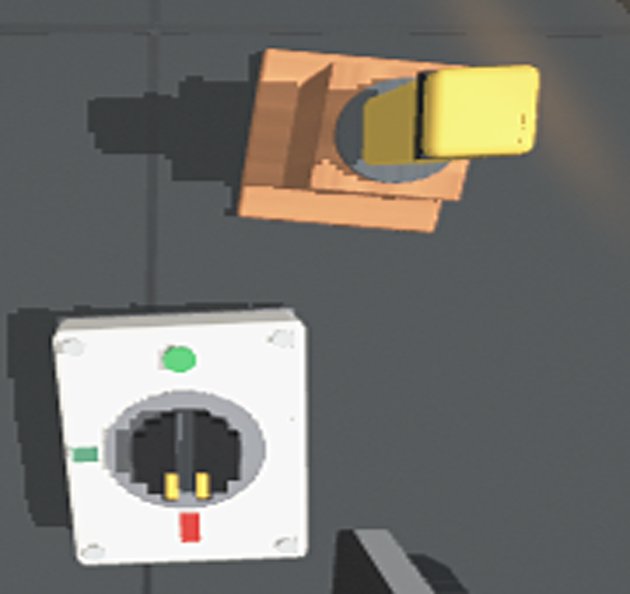

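drive_tool(deltas=[4.8,3.8,0,-3,9.5,7.6,0,-3,9.5,7.6,2,-3,9.5,7.6,4,-3,9.5,7.6,4,-3])

```text
t: 28.1
tcp_pos: [0.5481, -0.3674, 0.2008]
tool_rot: [0.999, 0.032, -0.006, -0.008]
force: [-0.1, -0.0, -0.4]
finger_gap: 0.707
```

Run:
```python
from obj import *
s=snap("wrist","w23"); np.savez('w23.npz',**s); m=st()
H=hsv(s); h,sa,v=[H[...,i].astype(int) for i in range(3)]; W=cloud(s)
Y=(h>18)&(h<34)&(sa>100)&(v>60)
reg=(abs(W[...,0]-.55)<.03)&(abs(W[...,1]+.37)<.03)
print('handle top',rectat(s,Y&reg&(abs(W[...,2]-.155)<.004),.155))
```

```text
tcp [ 0.5487 -0.3682  0.2028] yaw 3.62 t 28.15 F [-1.  -0.3 -0.4] gap 0.704
handle top (array([ 0.5518, -0.3728]), array([0.0235, 0.0234]), 3.9, 1025)
```

View pics/w23.png

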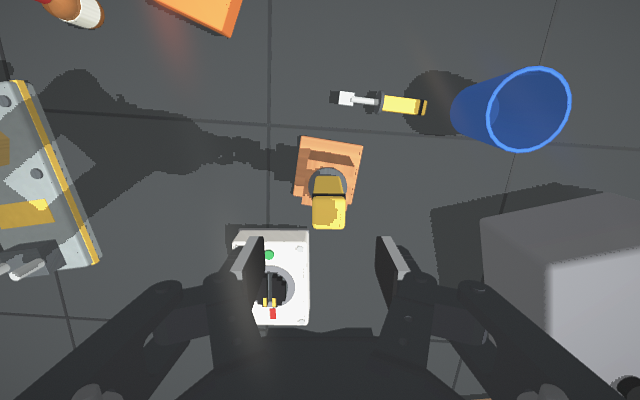

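drive_tool(deltas=[0.2,0.4,2,-0.3,0.2,0.4,5,-0.3,0.2,0.4,8,-0.3,0.2,0.4,9.6,-0.3,0.2,0.4,9.6,-0.3])

```text
t: 28.65
tcp_pos: [0.5485, -0.3683, 0.1051]
tool_rot: [0.999, 0.035, -0.007, -0.008]
force: [-0.1, -0.5, 0.1]
finger_gap: 0.698
```

drive_tool(deltas=[0,0,0,0,0,0,0,0,0,0,0,0,0,0,0,0,0,0,0,0,0,0,0,0,0,0,0,0], hand=0, squeeze=60)

```text
t: 29.35
tcp_pos: [0.5496, -0.3692, 0.1073]
tool_rot: [0.999, 0.035, -0.005, -0.007]
force: [-0.1, -0.1, 6.9]
finger_gap: 0.276
```

drive_tool(deltas=[0,0,-2,0,0,0,-5,0,0,0,-8,0,0,0,-11,0,0,0,-12,0,0,0,-12,0,0,0,-12,0])

```text
t: 30.05
tcp_pos: [0.5502, -0.3701, 0.2258]
tool_rot: [0.999, 0.035, -0.006, -0.008]
force: [-0.0, -0.6, -1.1]
finger_gap: 0.276
```

Run:
```python
from obj import *
s=snap("wrist","w24"); np.savez('w24.npz',**s); m=st()
c=snap("scene","s2"); np.savez('s2.npz',**c); p=proj(c,m['tcp_pos']-[0,0,.04]).astype(int); print(p)
cv2.imwrite('pics/s2c.png',cv2.resize(c["frame"][p[1]-60:p[1]+60,p[0]-60:p[0]+60,::-1],None,fx=5,fy=5,interpolation=cv2.INTER_CUBIC))
```

```text
tcp [ 0.5499 -0.3699  0.2251] yaw 3.98 t 30.1 F [-0.6 -0.6 -1.1] gap 0.273
[214 289]
```

View pics/w24.png

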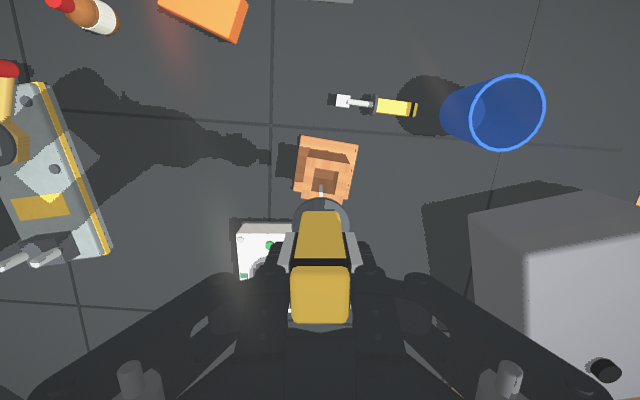

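View pics/s2c.png

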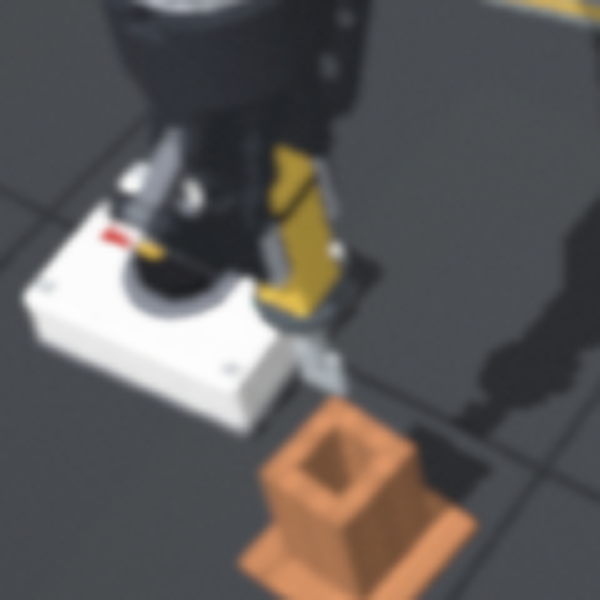

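Run:
```python
from obj import *
s=dict(np.load('w24.npz')); m=manip.sense()
cv2.imwrite('pics/c4.png',cv2.resize(s["frame"][130:250,260:390,::-1],None,fx=5,fy=5,interpolation=cv2.INTER_CUBIC))
c=dict(np.load('s2.npz')); W=cloud(c); R=Ro.from_quat(m['tool_rot']).as_matrix()
T=(W-m['tcp_pos'])@R
k=(T[...,2]>.062)&(T[...,2]<.095)&(np.hypot(T[...,0],T[...,1])<.02)
P=T[k]; print(len(P)); print(P.round(4)[:40])
W=cloud(s);T=(W-m['tcp_pos'])@R
k=(T[...,2]>.045)&(T[...,2]<.095)&(np.hypot(T[...,0],T[...,1])<.02); print(T[k].round(4)[:40])
```

```text
68
[[-0.0073 -0.0013  0.0734]
 [ 0.0072 -0.0004  0.0625]
 [-0.0078  0.0015  0.0736]
 [-0.005   0.0016  0.0716]
 [ 0.0069  0.0027  0.0621]
 [ 0.007   0.0001  0.0656]
 [-0.0047  0.0026  0.0737]
 [ 0.0009  0.0054  0.0659]
 [ 0.003   0.0048  0.0653]
 [ 0.0044  0.0036  0.0661]
 [ 0.007   0.0034  0.0646]
 [ 0.0068  0.0006  0.0688]
 [-0.0057  0.0024  0.0783]
 [-0.0003  0.0049  0.0711]
 [ 0.0037  0.0062  0.0666]
 [ 0.0049  0.0047  0.0678]
 [ 0.0058  0.003   0.0697]
 [ 0.0077  0.0022  0.0695]
 [ 0.0077 -0.0004  0.0734]
 [ 0.0091 -0.0018  0.0744]
 [-0.0066  0.0023  0.0828]
 [-0.0053  0.0009  0.084 ]
 [ 0.0018  0.0051  0.0731]
 [ 0.0053  0.0058  0.0696]
 [ 0.0061  0.004   0.0717]
 [ 0.0075  0.0027  0.0726]
 [ 0.0086  0.0011  0.0742]
 [ 0.0116  0.0014  0.0718]
 [ 0.0117 -0.0011  0.0753]
 [-0.0069  0.0027  0.0862]
 [-0.0055  0.0013  0.0873]
 [-0.0022  0.0019  0.0842]
 [ 0.0031  0.0044  0.0769]
 [ 0.0057  0.0043  0.0752]
 [ 0.0065  0.0024  0.0776]
 [ 0.0088  0.002   0.0765]
 [ 0.0116  0.0022  0.0744]
 [ 0.012  -0.0002  0.0776]
 [-0.0071  0.0006  0.0932]
 [-0.0031  0.0018  0.0887]]
[[ 0.0122 -0.000
[... 364 characters left out ...]
 0.012   0.0016  0.0836]
 [ 0.0119  0.0024  0.0841]
 [ 0.0119 -0.0001  0.0809]
 [ 0.0117  0.0007  0.0815]
 [ 0.0118  0.0016  0.0812]
 [ 0.012   0.0024  0.0804]
 [ 0.0118 -0.0001  0.0781]
 [ 0.0118  0.0007  0.0782]
 [ 0.0118  0.0015  0.078 ]
 [ 0.0122  0.0023  0.0765]
 [ 0.0118 -0.0001  0.075 ]
 [ 0.012   0.0007  0.0743]
 [ 0.012   0.0015  0.0744]
 [ 0.012   0.0023  0.0742]
 [ 0.0117 -0.0001  0.0726]
 [ 0.0112  0.0007  0.0741]
 [ 0.0115  0.0015  0.073 ]
 [ 0.0117  0.0023  0.0725]
 [ 0.0108 -0.0001  0.0726]
 [ 0.011   0.0007  0.072 ]
 [ 0.0109  0.0015  0.0721]
 [ 0.011   0.0023  0.0721]
 [ 0.01   -0.0001  0.0726]
 [ 0.0096  0.0007  0.0738]
 [ 0.0099  0.0015  0.073 ]
 [ 0.0098  0.0023  0.0731]]
```

View pics/c4.png

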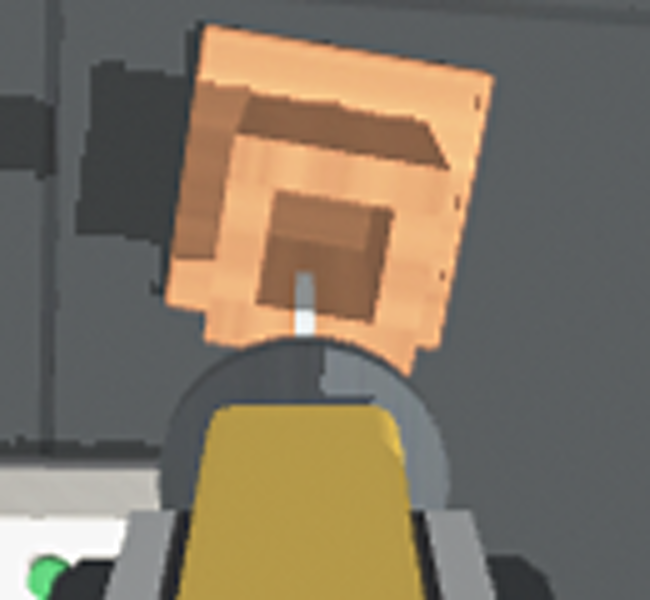

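```bash
cat >> obj.py <<'E'
def togo(tip,target,m):
    R=Ro.from_quat(m['tool_rot']).as_matrix(); w=m['tcp_pos']+R@np.array(tip); d=R.T@(np.array(target)-w); print('tip world',w.round(4),'delta tool cm',(d*100).round(2),'yaw',yawof(m).round(2))
E
python3 - <<'E'
from obj import *
m=st(); togo([.002,.0012,.096],[.4115,-.3133,.09],m); print(Ro.from_quat(m['tool_rot']).as_matrix()[:,2])
E
```

```text
tcp [ 0.5499 -0.3699  0.2249] yaw 3.98 t 30.15 F [ 0.4  0.5 -0.9] gap 0.271
tip world [ 0.5506 -0.3694  0.1289] delta tool cm [-13.44  -6.49   4.18] yaw 3.98
[-0.01440104  0.01680212 -0.99975512]
```

drive_tool(deltas=[-4,-2,0,0,-8,-4,0,0,-12,-6,0,1,-13.4,-6.5,2,1,-13.4,-6.5,4.1,1,-13.4,-6.5,4.1,1])

```text
t: 30.75
tcp_pos: [0.4087, -0.3114, 0.1838]
tool_rot: [1.0, 0.026, -0.01, -0.012]
force: [0.2, 0.6, -1.9]
finger_gap: 0.274
```

Run:
```python
from obj import *
s=snap("wrist","w25"); np.savez('w25.npz',**s); m=st(); togo([.002,.0012,.096],[.4115,-.3133,.09],m)
c=snap("scene","s3"); np.savez('s3.npz',**c); p=proj(c,[.41,-.313,.07]).astype(int); print(p)
cv2.imwrite('pics/s3c.png',cv2.resize(c["frame"][p[1]-50:p[1]+50,p[0]-60:p[0]+60,::-1],None,fx=6,fy=6,interpolation=cv2.INTER_CUBIC))
cv2.imwrite('pics/c5.png',cv2.resize(s["frame"][130:330,220:440,::-1],None,fx=3,fy=3,interpolation=cv2.INTER_CUBIC))
```

```text
tcp [ 0.41   -0.3126  0.1851] yaw 2.96 t 30.8 F [ 0.2  0.4 -1.4] gap 0.271
tip world [ 0.4104 -0.3117  0.0891] delta tool cm [ 0.1   0.16 -0.1 ] yaw 2.96
[188 276]
```

View pics/c5.png

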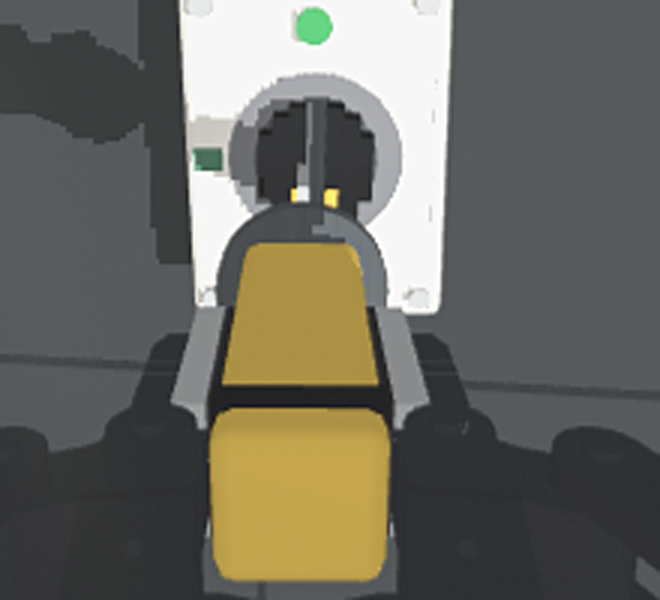

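View pics/s3c.png

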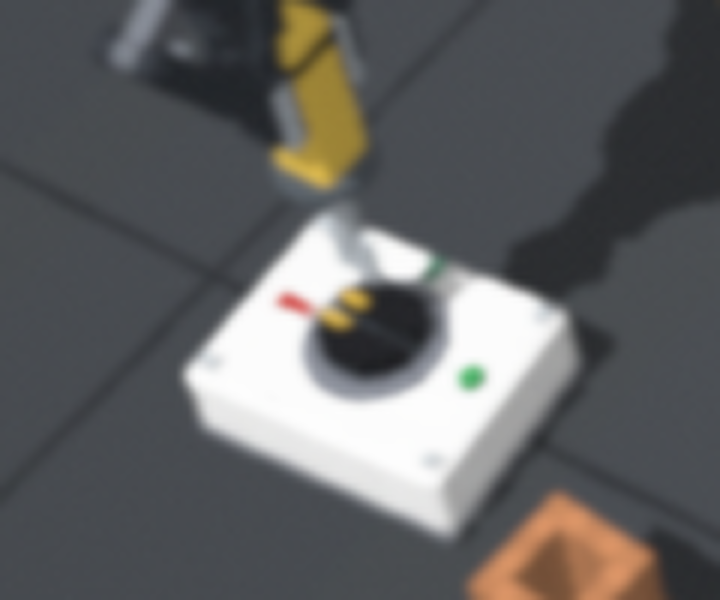

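Run:
```python
from obj import *
s=dict(np.load('w25.npz')); m=manip.sense()
cv2.imwrite('pics/c6.png',cv2.resize(s["frame"][155:205,290:360,::-1],None,fx=11,fy=11,interpolation=cv2.INTER_NEAREST))
W=cloud(s); R=Ro.from_quat(m['tool_rot']).as_matrix(); T=(W-m['tcp_pos'])@R
k=(T[...,2]>.06)&(T[...,2]<.1)&(np.hypot(T[...,0],T[...,1])<.02); vv,uu=np.nonzero(k)
print(uu.min(),uu.max(),vv.min(),vv.max()); P=T[k]; print(np.percentile(P,[2,50,98],axis=0).round(4))
k2=(np.hypot(W[...,0]-.4115,W[...,1]+.3133)<.026); 
for v in range(162,200,4):
    u=np.arange(305,345); print(v,[int(round(W[v,a,2]*1000)) if k2[v,a] else -1 for a in u][::1])
print(ray(s,324,165,.058),ray(s,324,190,.058))
```

```text
319 322 185 196
[[ 0.0057 -0.0031  0.0752]
 [ 0.0089 -0.0022  0.0788]
 [ 0.0095 -0.0006  0.097 ]]
162 [-1, -1, -1, 47, 46, 46, 46, 46, 47, 47, 45, 46, 45, 46, 47, 46, 46, 46, 46, 46, 46, 47, 45, 45, 47, 47, 47, 47, 47, 46, 47, 45, 46, 45, 45, 45, 47, -1, -1, -1]
166 [46, 45, 46, 47, 46, 47, 46, 47, 45, 47, 48, 57, 56, 58, 56, 58, 57, 47, 47, 48, 47, 48, 47, 46, 57, 58, 58, 57, 57, 58, 47, 47, 46, -1, 47, 45, 45, 46, 45, 48]
170 [45, 47, 46, 47, 47, 47, 59, 58, 57, 58, 57, 56, 57, 58, 58, 59, 58, 48, 47, 47, 47, 50, 48, 48, 57, 58, 56, 59, 59, 57, 59, 58, 57, 57, 58, 47, 46, 46, 47, 47]
174 [46, 57, 57, 57, 56, 58, 57, 58, 58, 59, 59, 58, 58, 58, 58, 57, 57, 47, 47, 48, 48, 48, 48, 47, 58, 58, 59, 57, 59, 58, 58, 58, 57, 58, 58, 53, 53, 51, 52, 51]
178 [48, 57, 58, 59, 58, 57, 59, 58, 57, 58, 56, 57, 57, 59, 58, 58, 58, 49, 48, 46, 46, 47, 48, 50, 57, 59, 58, 57, 57, 58, 57, 58, 58, 56, 59, 58, 58, 58, 58, 58]
182 [48, 57, 56, 58, 57, 58, 57, 58, 56, 56, 57, 57, 57, 57, 57, 56, 57, 49, 48, 47, 48, 47, 47, 58, 57, 57, 56, 58, 58, 59, 58, 58, 58, 58, 57, 57, 58, 57, 58, 57]
186 [49, 56, 56, 58, 57, 57, 58, 57, 58, 58, 58, 57, 57, 57, 92, 92, 92, 93, 48, 47, 47, 48, 48, 58, 57, 59, 58, 58, 57, 57, 57, 58, 58, 57, 59, 57, 58, 58, 59, 48]
190 [47, 57, 58, 58, 58, 57, 58, 58, 58, 57, 58, 58, 57, 58, 105, 105, 105, -1, 47, 48, 48, 48, 48, 56, 57, 58, 58, 57, 58, 58, 58, 58, 58, 59, 58, 58, 58, 58, 57, 45]
194 [46, 57, 58, 58, 58, 57, 58, 57, 57, 58, 58, 58, 58, 58, 109, 111, 111, 110, 48, 48, 48, 47, 46, 58, 58, 57, 58, 58, 58, 57, 58, 58, 57, 58, 58, 57, 58, 59, 57, 47]
198 [-1, -1, -1, 47, 46, 56, 152, 153, 152, 154, 153, 155, 155, 154, 155, 155, 154, 154, 153, 153, 153, 154, 153, 153, 152, 151, 58, 58, 58, 57, 58, 57, 58, 58, 46, 46, 46, 47, -1, -1]
[ 0.43026169 -0.31164174  0.058     ] [ 0.40520934 -0.31301889  0.058     ]
```

View pics/c6.png

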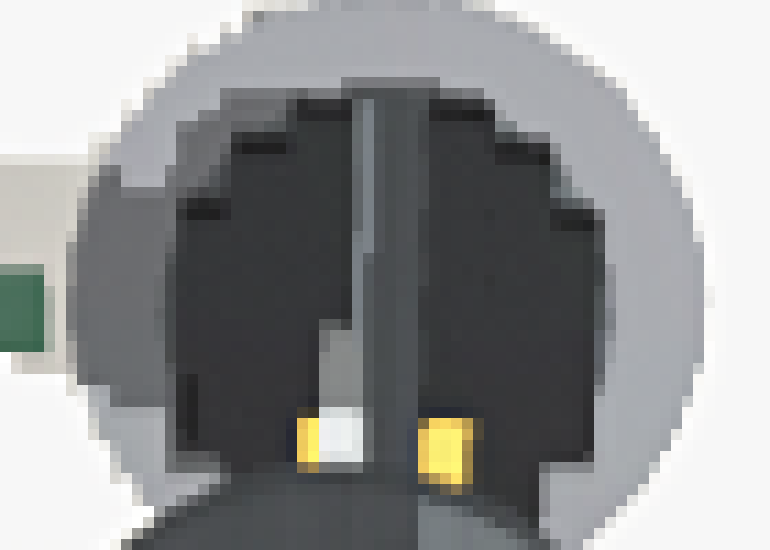

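Run:
```python
from obj import *
s=dict(np.load('w25.npz')); m=manip.sense()
a=ray(s,325,168,.058);b=ray(s,324.8,190,.058); print(a,b,np.degrees(np.arctan2(*(a-b)[1::-1])))
dk=(np.hypot(cloud(s)[...,0]-.4115,cloud(s)[...,1]+.3133)<.03)&(abs(cloud(s)[...,2]-.058)<.003); print(rectat(s,dk,.058))
y=b+(a-b)*(.4115-b[0])/(a-b)[0]; print(y)
togo([-.0005,-.002,.097],[.4115,y[1],.064],m)
```

```text
[ 0.42738083 -0.31276779  0.058     ] [ 0.40525461 -0.31380959  0.058     ] 2.6957459809637148
(array([ 0.4117, -0.3136]), array([0.0375, 0.0373]), 2.0, 892)
[ 0.4115     -0.31351553  0.058     ]
tip world [ 0.409  -0.3099  0.0892] delta tool cm [0.27 0.43 2.51] yaw 2.98
```

drive_tool(deltas=[0.2,0.4,1,0,0.2,0.4,2,0,0.2,0.4,2.2,0,0.2,0.4,2.2,0])

```text
t: 31.25
tcp_pos: [0.4128, -0.3167, 0.1633]
tool_rot: [1.0, 0.026, -0.008, -0.01]
force: [0.3, -0.1, -1.0]
finger_gap: 0.273
```

```bash
cat >> obj.py <<'E'
def blade(s,m,lo=.06,hi=.1,r=.02):
    W=cloud(s); R=Ro.from_quat(m['tool_rot']).as_matrix(); T=(W-m['tcp_pos'])@R
    k=(T[...,2]>lo)&(T[...,2]<hi)&(np.hypot(T[...,0],T[...,1])<r)&(W[...,2]>.0605); vv,uu=np.nonzero(k)
    P=T[k]; print('n',len(P),uu.min(),uu.max(),vv.min(),vv.max()); print(np.percentile(P,[0,50,100],axis=0).round(4))
E
python3 - <<'E'
from obj import *
s=snap("wrist","w26"); np.savez('w26.npz',**s); m=st(); blade(s,m); togo([-.0005,-.002,.097],[.4115,-.3135,.05],m)
cv2.imwrite('pics/c7.png',cv2.resize(s["frame"][140:210,280:370,::-1],None,fx=8,fy=8,interpolation=cv2.INTER_NEAREST))
E
```

```text
tcp [ 0.4129 -0.317   0.1637] yaw 2.99 t 31.3 F [ 0.6  0.2 -1.3] gap 0.273
n 48 319 322 185 196
[[ 0.0075 -0.0007  0.0731]
 [ 0.0113  0.0005  0.0778]
 [ 0.0118  0.0019  0.0954]]
tip world [ 0.4108 -0.3132  0.0668] delta tool cm [0.1  0.07 1.68] yaw 2.99
```

View pics/c7.png

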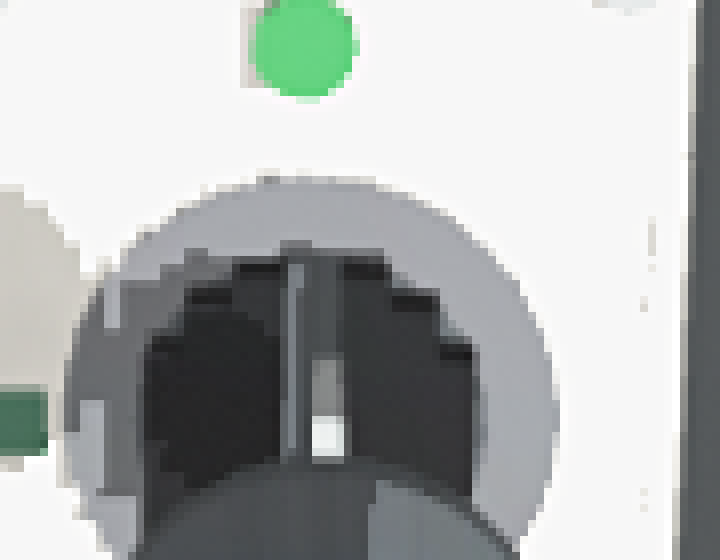

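Run:
```python
from obj import *
s=dict(np.load('w26.npz')); m=st(); togo([.0018,.0006,.0955],[.4115,-.3135,.05],m)
W=cloud(s)
for v in (172,176,180,184): print(v,[int(round(W[v,a,2]*1000)) for a in range(308,332)])
for v in (172,182): 
  print(ray(s,319.3,v,.058))
```

```text
tcp [ 0.4129 -0.317   0.1637] yaw 2.99 t 31.3 F [ 0.6  0.2 -1.3] gap 0.273
tip world [ 0.4132 -0.3157  0.0682] delta tool cm [-0.13 -0.19  1.83] yaw 2.99
172 [45, 50, 50, 50, 50, 51, 49, 49, 48, 48, 48, 47, 48, 48, 48, 48, 48, 49, 48, 48, 48, 46, 46, 46]
176 [50, 58, 58, 58, 57, 59, 58, 52, 47, 49, 47, 48, 48, 48, 58, 57, 58, 57, 57, 58, 58, 50, 48, 48]Traceback (most recent call last):
  File "<stdin>", line 4, in <module>
ValueError: cannot convert float NaN to integer
```

drive_tool(deltas=[-0.1,-0.2,0,0,-0.1,-0.2,0,0,-0.1,-0.2,0.4,0,-0.1,-0.2,0.8,0])

```text
t: 31.7
tcp_pos: [0.4118, -0.3149, 0.1558]
tool_rot: [1.0, 0.026, -0.008, -0.009]
force: [0.3, -0.6, -2.0]
finger_gap: 0.272
```

Run:
```python
from obj import *
s=snap("wrist","w27"); m=st(); togo([.0018,.0006,.0955],[.4115,-.3135,.05],m); W=cloud(s)
for v in (168,172,176): print(v,np.round(W[v,308:332,2]*1000).tolist())
cv2.imwrite('pics/c8.png',cv2.resize(s["frame"][140:210,280:370,::-1],None,fx=8,fy=8,interpolation=cv2.INTER_NEAREST))
```

```text
tcp [ 0.4114 -0.3145  0.155 ] yaw 2.99 t 31.75 F [ 0.1  0.2 -1.8] gap 0.273
tip world [ 0.4116 -0.3132  0.0595] delta tool cm [0.   0.05 0.95] yaw 2.99
168 [46.0, 46.0, 46.0, 46.0, 46.0, 46.0, 46.0, 47.0, 47.0, 46.0, 44.0, 46.0, 46.0, 46.0, 47.0, 46.0, 47.0, 46.0, 46.0, 47.0, 45.0, 45.0, 45.0, 46.0]
172 [46.0, 45.0, 46.0, 47.0, 46.0, 46.0, 47.0, 46.0, 47.0, 46.0, 45.0, 47.0, 46.0, 46.0, 47.0, 44.0, 45.0, 45.0, 46.0, 46.0, 47.0, 46.0, 47.0, 46.0]
176 [48.0, 47.0, 58.0, 56.0, 57.0, 57.0, 58.0, 59.0, 58.0, 47.0, 47.0, 47.0, 48.0, 48.0, 47.0, 48.0, 58.0, 57.0, 57.0, 56.0, 58.0, 57.0, 59.0, 49.0]
```

View pics/c8.png

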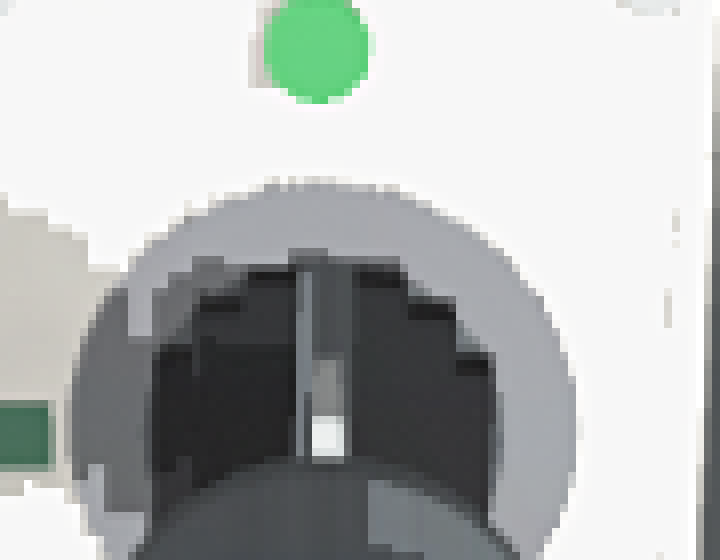

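drive_tool(deltas=[0,0,0.4,0,0,0,0.8,0,0,0,0.9,0,0,0,0.9,0])

```text
t: 32.15
tcp_pos: [0.4111, -0.3142, 0.1457]
tool_rot: [1.0, 0.026, -0.008, -0.01]
force: [0.3, 0.0, -1.8]
finger_gap: 0.274
```

Run:
```python
from obj import *
s=snap("wrist","w28"); m=st(); togo([.0018,.0006,.0955],[.4115,-.3135,.05],m); W=cloud(s)
cv2.imwrite('pics/c9.png',cv2.resize(s["frame"][140:210,280:370,::-1],None,fx=8,fy=8,interpolation=cv2.INTER_NEAREST))
```

```text
tcp [ 0.4112 -0.3143  0.1459] yaw 2.98 t 32.2 F [-0.2 -0.3 -2. ] gap 0.269
tip world [ 0.4114 -0.313   0.0504] delta tool cm [0.   0.06 0.04] yaw 2.98
```

View pics/c9.png

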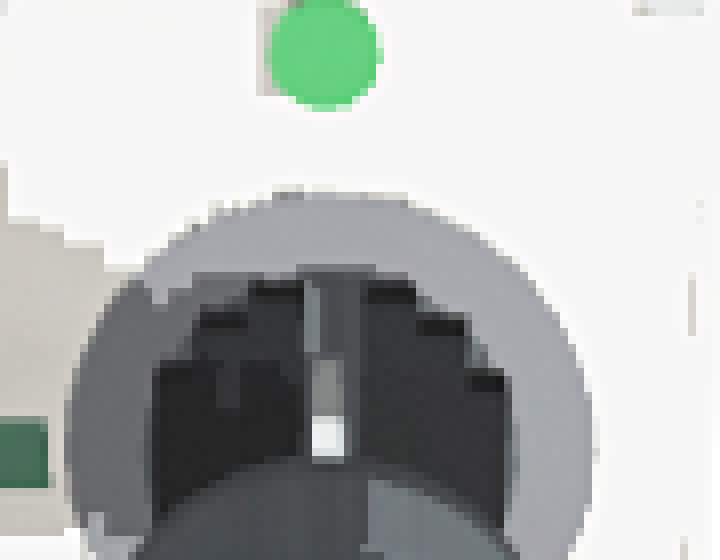

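drive_tool(deltas=[0,0,0,5,0,0,0,10,0,0,0,15,0,0,0,20,0,0,0,25,0.1,0,0,30,0.1,0,0,35,0.1,-0.1,0,40,0.1,-0.1,0,45,0.1,-0.1,0,50,0.1,-0.1,0,50])

```text
t: 33.3
tcp_pos: [0.4122, -0.3142, 0.1461]
tool_rot: [0.917, -0.399, -0.011, -0.005]
force: [-1.1, -2.2, -2.1]
finger_gap: 0.272
```

Run:
```python
from obj import *
s=snap("wrist","w29"); m=st(); togo([.0018,.0006,.0955],[.4115,-.3135,.05],m); print(m['q'],m['ft_torque'])
cv2.imwrite('pics/c10.png',cv2.resize(s["frame"][120:240,250:400,::-1],None,fx=5,fy=5,interpolation=cv2.INTER_NEAREST))
```

```text
tcp [ 0.4122 -0.3142  0.1461] yaw -46.89 t 33.35 F [-0.9 -1.8 -2.2] gap 0.273
tip world [ 0.4114 -0.3142  0.0506] delta tool cm [-0.04 -0.05  0.06] yaw -46.89
[-8.66364440e-01  5.18596354e-01  1.76373208e+00 -1.58251060e-03
  8.83815706e-01  1.52378957e+00] [-0.59311172  0.28367971  0.06773069]
```

View pics/c10.png

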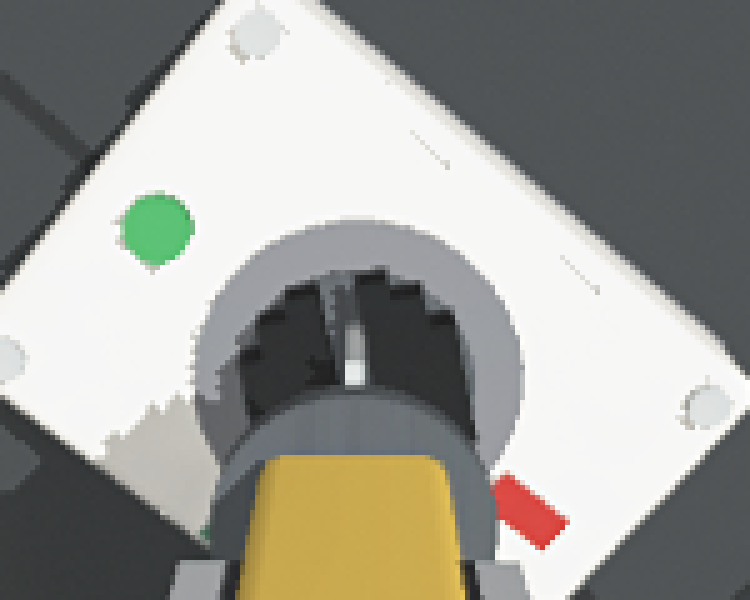

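drive_tool(deltas=[0,0,0,5,0,0,0,10,0,-0.1,0,15,0,-0.1,0,20,0,-0.1,0,25,0,-0.1,0,30,0,-0.1,0,35,0.1,-0.1,0,40,0.1,-0.1,0,45,0.1,-0.1,0,50,0.1,-0.1,0,52,0.1,-0.1,0,52])

```text
t: 34.55
tcp_pos: [0.4127, -0.3148, 0.1461]
tool_rot: [-0.651, 0.759, 0.013, -0.002]
force: [-3.8, -3.0, -0.4]
finger_gap: 0.275
```

Run:
```python
from obj import *
s=snap("wrist","w30"); m=st(); togo([.0018,.0006,.0955],[.4115,-.3135,.05],m); print(m['q'],m['ft_torque']); np.savez('w30.npz',**s)
cv2.imwrite('pics/c11.png',cv2.resize(s["frame"][120:240,250:400,::-1],None,fx=5,fy=5,interpolation=cv2.INTER_NEAREST))
```

```text
tcp [ 0.4128 -0.3148  0.1461] yaw -98.73 t 34.6 F [-4.5 -4.  -1.7] gap 0.276
tip world [ 0.4101 -0.3149  0.0506] delta tool cm [-0.15 -0.12  0.06] yaw -98.73
[-0.86510355  0.519671    1.76106331 -0.00422735  0.88580419  2.4313788 ] [-0.91231319  1.07793502  0.07267883]
```

View pics/c11.png

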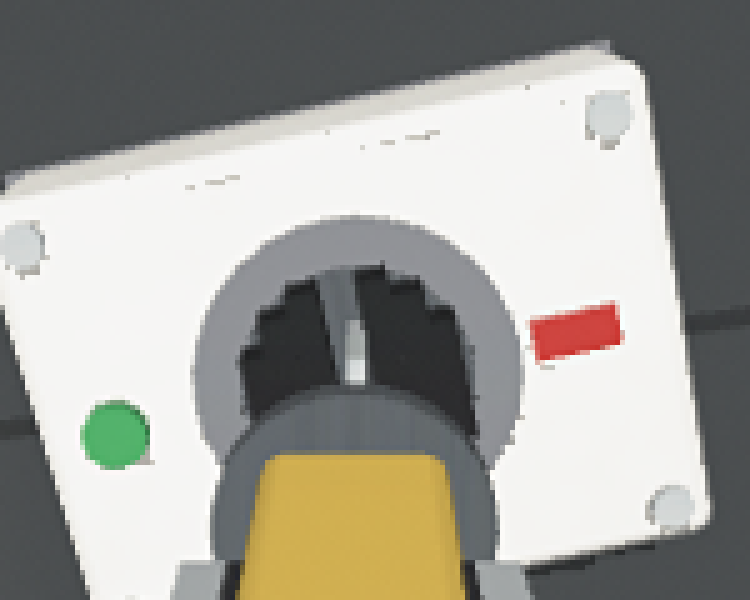

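Run:
```python
from obj import *
s=dict(np.load('w30.npz')); W=cloud(s)
P=[]
for v in range(172,196):
    row=W[v]; 
    us=[u for u in range(308,332) if row[u,2]<.0525]
    top=[u for u in range(300,345) if abs(row[u,2]-.058)<.003]
    if us and top and min(us)>min(top) and max(us)<max(top):
        print(v,min(us),max(us)); 
        P.append(ray(s,min(us)-.5,v,.058)[:2])
P=np.array(P); vt=np.linalg.svd(P-P.mean(0))[2][0]; print('slot dir',np.degrees(np.arctan2(vt[1],vt[0])))
```

```text
178 314 320
179 314 320
180 314 321
181 314 321
182 315 321
183 315 321
184 315 321
185 315 320
186 315 318
187 316 318
188 316 318
189 316 323
190 316 323
191 317 323
192 317 323
193 317 323
194 317 324
195 317 324
slot dir 92.3537177316878
```

drive_tool(deltas=[-0.1,-0.1,0,-4,-0.1,-0.1,0,-8,-0.1,-0.1,0,-9,-0.1,-0.1,-0.5,-9,-0.1,-0.1,-1.5,-9,-0.1,-0.1,-4,-9,-0.1,-0.1,-8,-9,-0.1,-0.1,-8,-9])

```text
t: 35.4
tcp_pos: [0.4189, -0.318, 0.2319]
tool_rot: [0.709, -0.706, -0.006, 0.0]
force: [0.9, -0.8, -1.2]
finger_gap: 0.269
```

Run:
```python
from obj import *
s=snap("wrist","w31"); m=st(); np.savez('w31.npz',**s); blade(s,m)
s=snap("scene","s4"); cv2.imwrite('pics/s4c.png',cv2.resize(s["frame"][210:360,130:290,::-1],None,fx=4,fy=4))
```

```text
tcp [ 0.4176 -0.3167  0.2296] yaw -89.75 t 35.45 F [-0.5 -0.4 -1.6] gap 0.276
n 47 319 322 185 196
[[ 0.0095 -0.0021  0.0693]
 [ 0.0132 -0.0004  0.0755]
 [ 0.0137  0.0005  0.0937]]
```

View pics/w31.png

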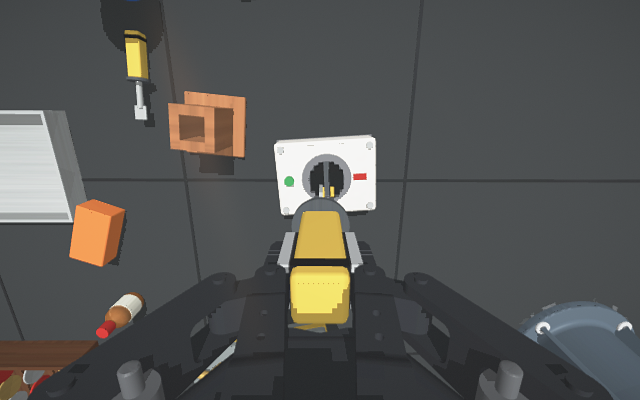

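View pics/s4c.png

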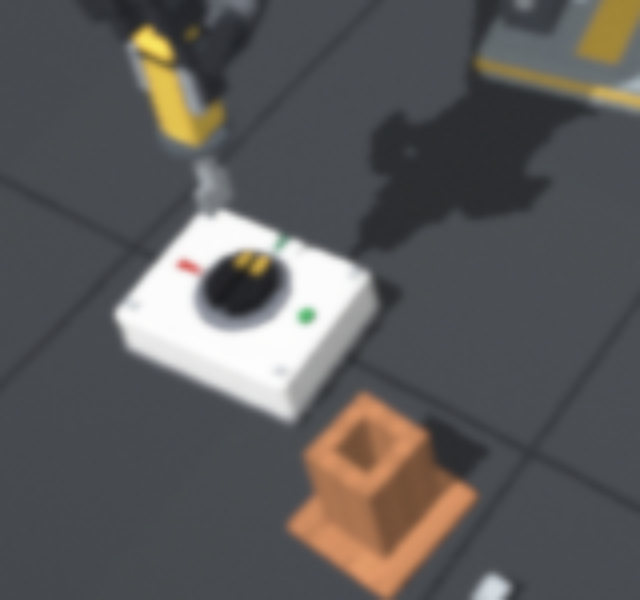

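drive_tool(deltas=[0,-1,0,-8.5,0,-2,0,-17,1,-3,0,-25,1,-4,0,-34,2,-5,0,-42,2,-6,0,-51,3,-8,0,-59,4,-10,0,-68,5,-12,0,-76,5.3,-13.2,0,-85,5.3,-13.2,0,-93,5.3,-13.2,0,-93])

```text
t: 36.7
tcp_pos: [0.5483, -0.3669, 0.2229]
tool_rot: [1.0, 0.028, -0.009, -0.009]
force: [-0.6, 0.4, -1.6]
finger_gap: 0.275
```

drive_tool(deltas=[0,0,0,0,0,0,0,0])

```text
t: 36.9
tcp_pos: [0.5477, -0.3661, 0.2218]
tool_rot: [1.0, 0.027, -0.009, -0.01]
force: [0.2, 0.4, -1.7]
finger_gap: 0.271
```

Run:
```python
from obj import *
s=snap("wrist","w32"); m=st(); np.savez('w32.npz',**s); blade(s,m)
W=cloud(s); H=hsv(s); h,sa,v=[H[...,i].astype(int) for i in range(3)]
k=(h>5)&(h<18)&(sa>80)&(abs(W[...,2]-.075)<.004)&(np.hypot(W[...,0]-.55,W[...,1]+.372)<.04)
print(rectat(s,k,.075)); togo([.0018,.0006,.0955],[.5503,-.372,.09],m)
cv2.imwrite('pics/c12.png',cv2.resize(s["frame"][110:250,250:390,::-1],None,fx=4.2,fy=4.2))
```

```text
tcp [ 0.5478 -0.3664  0.2222] yaw 3.16 t 36.95 F [-0.   0.7 -0.5] gap 0.274
n 48 319 322 185 196
[[ 0.0077 -0.0007  0.0728]
 [ 0.0113  0.0005  0.0781]
 [ 0.0119  0.0019  0.0951]]
(array([ 0.5508, -0.3729]), array([0.0458, 0.0464]), 84.5, 1232)
tip world [ 0.5479 -0.3651  0.1267] delta tool cm [0.27 0.77 3.65] yaw 3.16
```

View pics/c12.png

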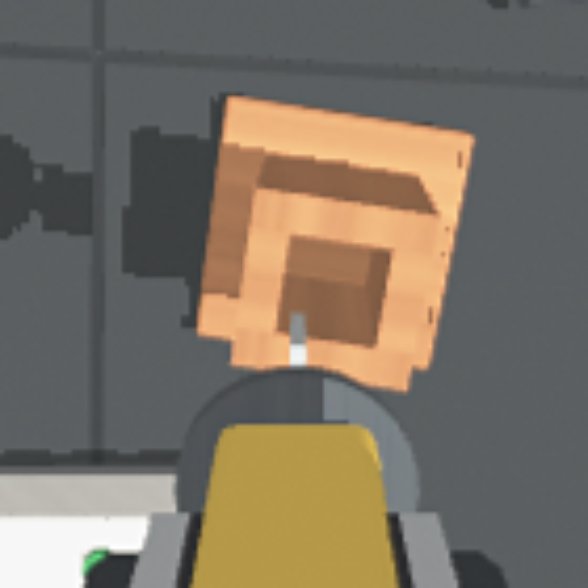

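drive_tool(deltas=[0.3,0.7,1,0,0.3,0.7,2,0,0.3,0.7,3.5,0,0.3,0.7,3.5,0,0.3,0.7,3.5,0])

```text
t: 37.45
tcp_pos: [0.5502, -0.3724, 0.1862]
tool_rot: [1.0, 0.027, -0.01, -0.01]
force: [0.7, 0.3, -1.3]
finger_gap: 0.272
```

Run:
```python
from obj import *
s=snap("wrist","w33"); m=st();  togo([.0018,.0006,.0955],[.5505,-.3724,.01],m)
cv2.imwrite('pics/c13.png',cv2.resize(s["frame"][110:250,250:390,::-1],None,fx=4.2,fy=4.2))
```

```text
tcp [ 0.5506 -0.3727  0.187 ] yaw 3.15 t 37.5 F [-0.  -1.2 -0.9] gap 0.274
tip world [ 0.5506 -0.3714  0.0915] delta tool cm [0.12 0.26 8.14] yaw 3.15
```

View pics/c13.png

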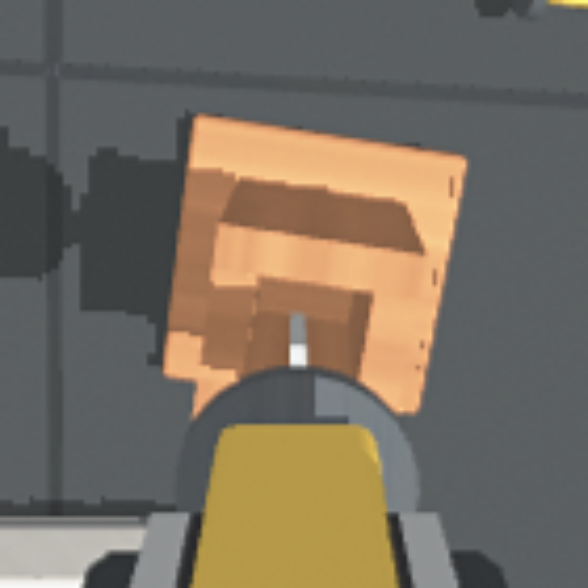

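drive_tool(deltas=[0,0.1,0.5,0,0,0.1,1.5,0,0.1,0.1,3,0,0.1,0.2,5,0,0.1,0.2,6.5,0,0.1,0.2,7.5,0,0.1,0.2,7.5,0])

```text
t: 38.2
tcp_pos: [0.5492, -0.3722, 0.1095]
tool_rot: [1.0, 0.027, -0.011, -0.011]
force: [0.1, 0.7, -0.8]
finger_gap: 0.274
```

drive_tool(deltas=[0,0,0.1,0,0,0,0.2,0,0,0,0.3,0])

```text
t: 38.5
tcp_pos: [0.5495, -0.3724, 0.1075]
tool_rot: [1.0, 0.027, -0.01, -0.011]
force: [-0.1, 0.3, 4.7]
finger_gap: 0.276
```

Run:
```python
from obj import *
s=snap("wrist","w34"); m=st()
cv2.imwrite('pics/c14.png',cv2.resize(s["frame"][110:250,250:390,::-1],None,fx=4.2,fy=4.2))
```

```text
tcp [ 0.5495 -0.3724  0.1076] yaw 3.15 t 38.55 F [-1.   0.9 -1. ] gap 0.272
```

View pics/c14.png

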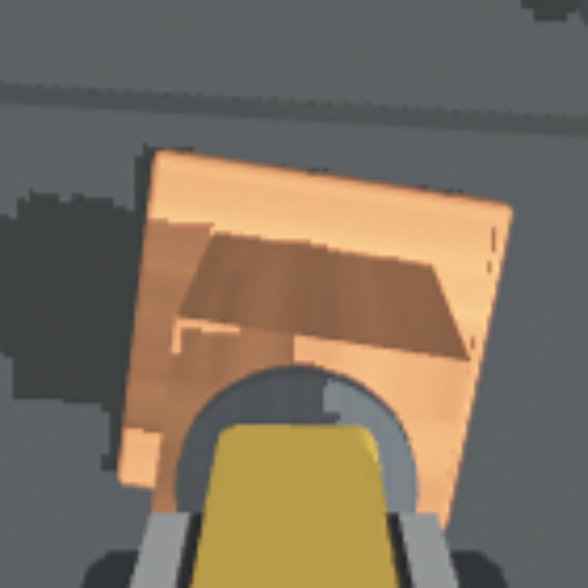

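Collar is on the holder top. Release and rise.

drive_tool(deltas=[0,0,0,0,0,0,0,0,0,0,0,0,0,0,0,0,0,0,0,0,0,0,-4,0,0,0,-8,0,0,0,-13,0,0,0,-15,0,0,0,-15,0], hand=6)

```text
t: 39.55
tcp_pos: [0.5546, -0.3773, 0.2624]
tool_rot: [1.0, 0.027, -0.007, -0.007]
force: [-0.3, -0.4, -0.6]
finger_gap: 0.705
```

drive_tool(deltas=[-8,-10,0,0,-8,-18,0,0,-8,-25,0,0,-8,-25,0,0,-8,-25,0,0,-8,-25,0,0,-8,-25,0,0,-8,-25,0,0])

```text
t: 40.35
tcp_pos: [0.4616, -0.133, 0.2668]
tool_rot: [1.0, 0.028, -0.007, -0.007]
force: [-0.3, 0.1, 0.2]
finger_gap: 0.705
```

Run:
```python
from obj import *
w=snap("wrist","w35"); t=snap("top","t3"); np.savez('t3.npz',**t); c=snap("scene","s5"); m=st()
for s in (w,t):
    H=hsv(s); h,sa,v=[H[...,i].astype(int) for i in range(3)]; W=cloud(s)
    k=(h>18)&(h<34)&(sa>120)&(v>80)&(abs(W[...,2]-.155)<.006)&(np.hypot(W[...,0]-.55,W[...,1]+.372)<.05)
    print('handle top',rectat(s,k,.155) if k.sum()>5 else k.sum())
    for n,x,y,a in (('C',.4985,.2037,-10.1),('B',.5614,.008,11.8)):
        try: print(n,lineang(s,x,y),jack(s,x,y,np.radians(a))['head'])
        except Exception as e: print(n,e)
    print([(p[0],p[2]) for p in pegs(s)])
print(spanner(t,.467,.392))
cv2.imwrite('pics/s5c.png',cv2.resize(c["frame"][60:370,120:430,::-1],None,fx=1.9,fy=1.9))
```

```text
tcp [ 0.4618 -0.1339  0.2669] yaw 3.05 t 40.5 F [ 0.3 -1.   0.5] gap 0.703
handle top (array([ 0.5497, -0.3679]), array([0.0227, 0.0277]), 3.2, 919)
C (array([0.4989, 0.2035]), np.float64(-21.99), 87) (0.4994, 0.1997, 0.0307, 0.0282, 68.0, 628, array([0.4996, 0.2001]))
B (array([0.5617, 0.0078]), np.float64(-1.48), 92) (0.5616, 0.0063, 0.0281, 0.0259, 88.6, 649, array([0.5618, 0.0065]))
[(array([64.6, 66.6]), array([0.5631, 0.1451]))]
handle top (array([ 0.5481, -0.3692]), array([0.0252, 0.0223]), 88.5, 78)
C (array([0.4949, 0.2033]), np.float64(-20.58), 7) (0.4975, 0.2023, 0.026, 0.0255, 67.1, 76, array([0.4975, 0.2026]))
B (array([0.5591, 0.0066]), np.float64(-1.54), 7) (0.5591, 0.0066, 0.0241, 0.0241, 88.5, 74, array([0.5601, 0.0066]))
[(array([336.5, 181. ]), array([ 0.6391, -0.021 ])), (array([281. , 208.3]), array([0.5612, 0.1473]))]
{'grip': array([0.4748, 0.3476]), 'gsize': array([0.0435, 0.0156]), 'gang': 0.3, 'gn': 79, 'bar_mean': array([0.487 , 0.3485]), 'yaw': np.float64(-0.15), 'ext': [0.3778, 0.3488, 0.5873, 0.3482], 'L': np.float64(0.2095), 'n': 450}
```

View pics/w35.png

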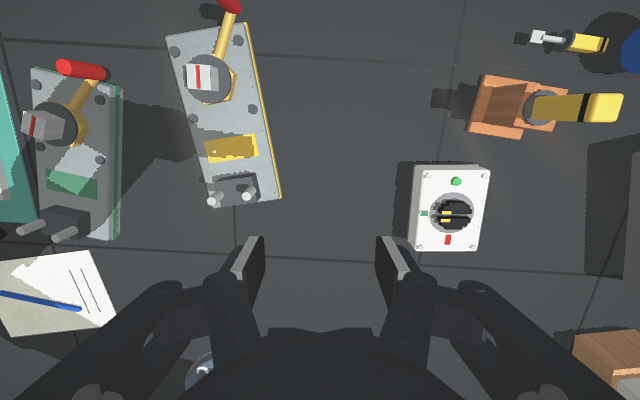

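View pics/s5c.png

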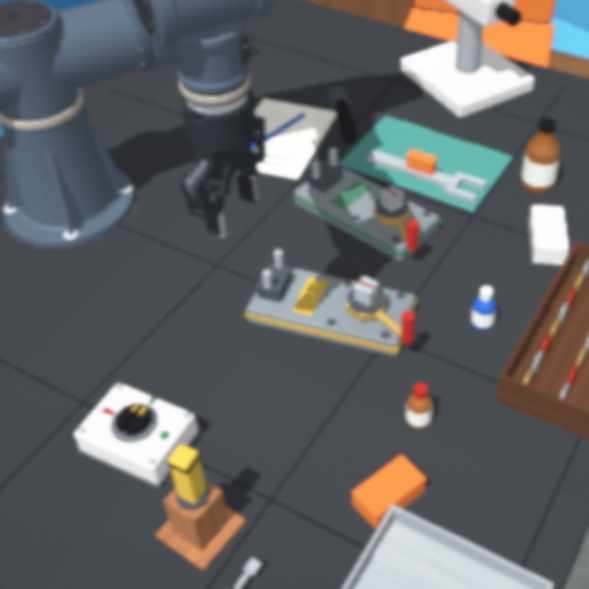

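View pics/t3.png

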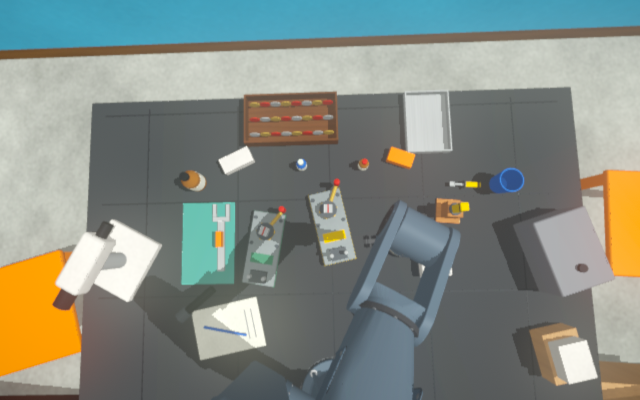

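drive_tool(deltas=[3.9,-48,0,3,3.9,-48,0,3,3.9,-48,0,3,3.9,-48,0,3,3.9,-48,0,3,3.9,-48,0,3,3.9,-48,0,3,3.9,-48,5,3,3.9,-48,10,3,3.9,-48,14,3,3.9,-48,14,3,3.9,-48,14,3], hand=5)

```text
t: 41.7
tcp_pos: [0.4702, 0.3492, 0.1255]
tool_rot: [1.0, 0.001, -0.013, -0.004]
force: [-1.4, -1.2, -0.5]
finger_gap: 0.588
```

drive_tool(deltas=[0,0,0,0,0,0,0,0])

```text
t: 41.9
tcp_pos: [0.4714, 0.3483, 0.1261]
tool_rot: [1.0, 0.0, -0.013, -0.004]
force: [-0.8, 0.2, 0.1]
finger_gap: 0.584
```

Run:
```python
from obj import *
s=snap("wrist","w36"); m=st(); print(spanner(s,.475,.348,.004))
```

```text
tcp [0.4718 0.3485 0.1271] yaw 0.03 t 41.95 F [-0.6 -0.4  1.4] gap 0.584
{'grip': array([0.4794, 0.3513]), 'gsize': array([0.049 , 0.0171]), 'gang': 0.5, 'gn': 1229, 'bar_mean': array([0.513 , 0.3513]), 'yaw': np.float64(0.32), 'ext': [0.38, 0.3505, 0.59, 0.3517], 'L': np.float64(0.21), 'n': 4832}
```

View pics/w36.png

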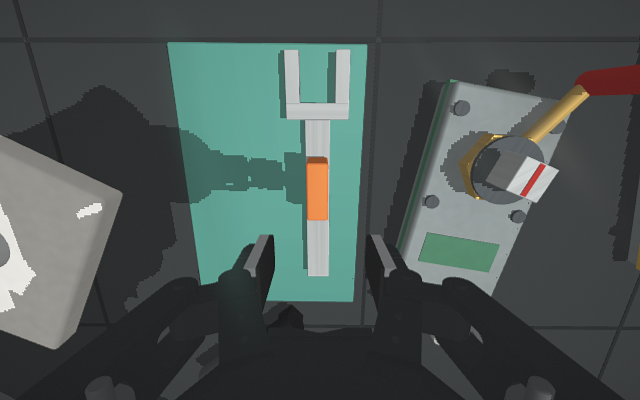

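drive_tool(deltas=[0.9,-0.2,3,0,0.9,-0.2,6,0,0.9,-0.2,9,0,0.9,-0.2,10.2,0,0.9,-0.2,10.2,0])

```text
t: 42.45
tcp_pos: [0.4787, 0.3506, 0.0252]
tool_rot: [1.0, -0.0, -0.012, -0.004]
force: [-0.6, 0.5, 0.2]
finger_gap: 0.584
```

drive_tool(deltas=[0,0,0,0,0,0,0,0,0,0,0,0,0,0,0,0,0,0,0,0,0,0,0,0,0,0,0,0], hand=0)

```text
t: 43.15
tcp_pos: [0.4803, 0.3513, 0.0274]
tool_rot: [1.0, -0.0, -0.01, -0.005]
force: [-0.5, 0.4, 7.1]
finger_gap: 0.192
```

drive_tool(deltas=[0,0,-1,0,0,0,-2,0,-0.5,-2,-3,0,-1,-4,-3,0,-1,-4,-3,0,-1,-4,-3,0])

```text
t: 43.75
tcp_pos: [0.4704, 0.3911, 0.0584]
tool_rot: [1.0, 0.001, -0.01, -0.005]
force: [-0.8, -0.1, -2.6]
finger_gap: 0.193
```

drive_tool(deltas=[0,0,1.5,0,0,0,2.7,0,0,0,3.1,0,0,0,3.3,0])

```text
t: 44.15
tcp_pos: [0.469, 0.3903, 0.0272]
tool_rot: [1.0, 0.001, -0.011, -0.004]
force: [-6.4, -3.5, 30.5]
finger_gap: 0.193
```

drive_tool(deltas=[0,0,0,0,0,0,0,0,0,0,0,0,0,0,0,0,0,0,0,0,0,0,-5,0,0,0,-10,0,0,0,-15,0,0,0,-19,0,0,0,-19,0], hand=5)

```text
t: 45.15
tcp_pos: [0.477, 0.391, 0.2239]
tool_rot: [1.0, 0.001, -0.005, -0.007]
force: [0.4, 0.1, -0.1]
finger_gap: 0.584
```

Run:
```python
from obj import *
s=snap("wrist","w37"); m=st(); print(spanner(s,.468,.391,.004)); print(lineang(s,.4985,.2037))
W=cloud(s); H=hsv(s); k=(H[...,1]<60)&(H[...,2]>110)&(abs(W[...,1]-.391)<.012)&(W[...,0]>.36)&(W[...,0]<.59)&(W[...,2]<.03)
P=W[k]; print(np.linalg.lstsq(np.c_[P[:,:2],np.ones(len(P))],P[:,2],rcond=None)[0], np.median(P[:,2]))
t=snap("top","t4")
for p in pegs(t): print(p)
print(spanner(t,.468,.391))
```

```text
tcp [0.4752 0.3899 0.2206] yaw 0.09 t 45.2 F [ 0.2 -0.2 -0.3] gap 0.585
{'grip': array([0.4682, 0.3896]), 'gsize': array([0.0162, 0.0497]), 'gang': 89.8, 'gn': 577, 'bar_mean': array([0.4967, 0.3902]), 'yaw': np.float64(0.32), 'ext': [0.3679, 0.3894, 0.5781, 0.3906], 'L': np.float64(0.2102), 'n': 2462}
(array([0.4985, 0.2034]), np.float64(-22.04), 95)
[0.00337635 0.00177745 0.01315931] 0.01549882272948561
(array([336.5, 181. ]), 24, array([ 0.6391, -0.021 ]))
(array([281.2, 208.2]), 23, array([0.5614, 0.1468]))
{'grip': array([0.465 , 0.3881]), 'gsize': array([0.0465, 0.0156]), 'gang': 0.5, 'gn': 92, 'bar_mean': array([0.4773, 0.3871]), 'yaw': np.float64(-0.02), 'ext': [0.3662, 0.3871, 0.5755, 0.3871], 'L': np.float64(0.2093), 'n': 464}
```

View pics/w37.png

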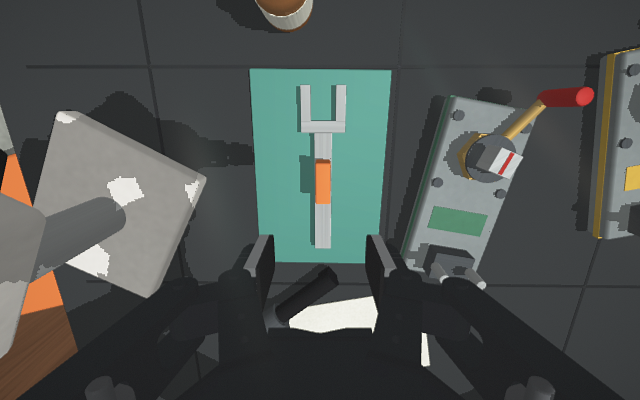

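View pics/t4.png

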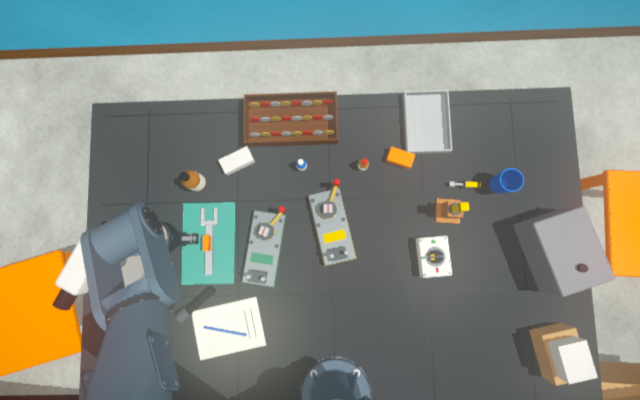

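Run:
```python
import cv2
i=cv2.imread('pics/t4.png'); cv2.imwrite('pics/c15.png',cv2.resize(i[190:290,400:490],None,fx=6,fy=6,interpolation=cv2.INTER_CUBIC))
```

```text
(no output)
```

View pics/c15.png

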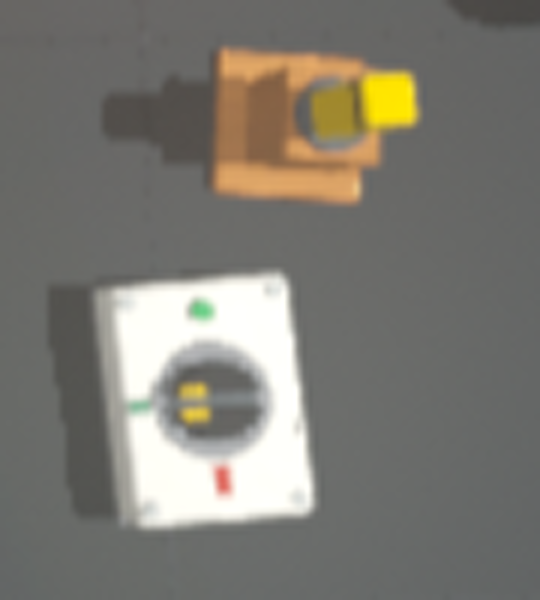

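Dial at the green mark, driver upright, spanner centred. Handing in.

```bash
python3 -c "
from station import manip
print(manip.sign_off())"
```

```text
the job is handed in; nothing more can be done
None
```

The job is done and handed in at about 45 s; no verdict was reported. Two jacks were on the table, green and yellow. I locked both with the spanner seated, turned the dial with the large screwdriver, and put both tools back.

| Item | Last measurement | Limit |
|---|---|---|
| Green jack nut | about 1.29 rad | above 1.1 |
| Green jack screw | about 0.21 rad | within 0.3 |
| Yellow jack nut | about 1.28 rad | above 1.1 |
| Yellow jack screw | about 0.23 rad | within 0.3 |
| Dial | about 1.59 rad, yellow marks at green | above 1.35 |
| Screwdriver | upright, collar on the holder, about 4 mm off centre | within 20 mm |
| Spanner | flat, within about 4 mm of the mat centre | within 90 mm |

- **Screws:** both ended slightly past the 0.15 to 0.22 rad play given for the seated spanner, at about 0.23 rad when the nuts came tight. The green one eased back when I lifted the spanner.
- **Spanner knocked:** after I had put it back, it was found about 45 mm aside. It was still inside the limit, but I picked it up and centred it again. That second placing pressed down with about 30 N for a moment.
- **Lateral readings:** the top and wrist cameras disagreed by 2 to 4 mm, so I aligned the fits on the wrist picture. The wrist reading also drifted when taken while the arm was still settling.
- **Bystanders:** in the pictures they did not move. I did not measure them separately. The small look-alike screwdriver fell over by itself early on; I did not touch it.

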